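# Lock the pallet with the pin spanner and load the driver boxes

### The job

Clamp the dark pallet for the potting run: take the pin spanner from its grey rest, put both of its prongs into opposite holes of the lock ring in the middle of the pallet and turn the ring clockwise, with the spanner only, until it is tight against its stop, lifting and re-engaging both prongs as often as the turn needs; stand the spanner back in the groove of its rest. Once the ring is tight, and not before, load all the aluminium driver boxes that are on the bench onto the pallet in one flat layer, each upright and neatly inside an outline of its own of the interlocking pattern (either way round, any outline). Leave the gauge block and the primer jar where they stand.

Things in the scene. Friction and masses are not known exactly. Their poses are not given: they have to be found in the camera images.
- pallet: square dark steel slab 162 x 162 x 5 mm, fixed to the bench; origin at the centre of its underside, x and y along its sides, z up. Four thin light outlines, each 110 x 42 mm, are marked on its top in a pinwheel (each one's end butts against the side of the next, 4 mm apart) round the lock ring in the middle
- lock_ring (a joint): angle of the lock ring in the middle of the pallet, rad; it turns about the vertical through the pallet's centre, grows clockwise seen from above and stops hard at 2.5 (tight); starts somewhere loose between 0.1 and 0.5. Stiff: needs about 0.12 N m to turn and stays where it is left
- ring_top (a point): centre of the lock ring's top, 19 mm above the bench; turns with the ring, x towards hole0. Steel ring 64 mm across, 14 mm high on the slab, round a fixed flush spigot 22 mm across; four round holes 10 mm wide, every 90 degrees at 23 mm from the axis, 14 mm deep, with a 1.5 mm chamfer
- hole0 (a point): mouth (centre, at the ring's top face) of hole 0 of the four in the lock ring; turns with the ring; across the ring from hole 2
- hole1 (a point): mouth (centre, at the ring's top face) of hole 1 of the four in the lock ring; turns with the ring; across the ring from hole 3
- hole2 (a point): mouth (centre, at the ring's top face) of hole 2 of the four in the lock ring; turns with the ring; across the ring from hole 0
- hole3 (a point): mouth (centre, at the ring's top face) of hole 3 of the four in the lock ring; turns with the ring; across the ring from hole 1
- spanner: steel face pin spanner, 72 mm tall, 0.22 kg, standing prongs down in its rest. Origin midway between the prong tips, z up, x along the line of the prongs: two round prongs 6 mm thick, z 0 to 12 mm, at x = +23 and -23 mm; cross bar 64 (x) x 20 (y) mm, z 12 to 24 mm; upright flat grip 44 (x) x 12 (y) mm, z 24 to 72 mm: pinch it across its 12 mm
- prong_a (a point): tip of the spanner's prong at its +x
- prong_b (a point): tip of the spanner's prong at its -x
- rest: grey plastic rest fixed to the bench, 90 (x) x 60 (y) x 20 mm high, origin at the centre of its underside; a groove 12 mm wide and 16 mm deep, open at both ends, runs along its x on the centre line. The spanner stands in it with its prongs in the groove and its cross bar on top, its origin then 8 mm above the rest's origin
- driver1: one of up to four alike lamp driver boxes (an absent one reads None): aluminium case 108 (x) x 40 (y) x 34 (z) mm with thin fins and a square upright black post 16 x 16 mm in the middle of its top, from z = 34 to 74 mm, to pinch; origin at the centre of the underside, x along its length. About 0.3 kg, heavy at the base; either end may point either way
- driver2: one of up to four alike lamp driver boxes (an absent one reads None): aluminium case 108 (x) x 40 (y) x 34 (z) mm with thin fins and a square upright black post 16 x 16 mm in the middle of its top, from z = 34 to 74 mm, to pinch; origin at the centre of the underside, x along its length. About 0.3 kg, heavy at the base; either end may point either way
- driver3: one of up to four alike lamp driver boxes (an absent one reads None): aluminium case 108 (x) x 40 (y) x 34 (z) mm with thin fins and a square upright black post 16 x 16 mm in the middle of its top, from z = 34 to 74 mm, to pinch; origin at the centre of the underside, x along its length. About 0.3 kg, heavy at the base; either end may point either way
- driver4: one of up to four alike lamp driver boxes (an absent one reads None): aluminium case 108 (x) x 40 (y) x 34 (z) mm with thin fins and a square upright black post 16 x 16 mm in the middle of its top, from z = 34 to 74 mm, to pinch; origin at the centre of the underside, x along its length. About 0.3 kg, heavy at the base; either end may point either way
- slot0 (a point): centre of one of the four outlines on the pallet's top, at the top face; length along the pallet's y
- slot1 (a point): centre of one of the four outlines on the pallet's top, at the top face; length along the pallet's x
- slot2 (a point): centre of one of the four outlines on the pallet's top, at the top face; length along the pallet's y
- slot3 (a point): centre of one of the four outlines on the pallet's top, at the top face; length along the pallet's x
- gauge: bystander: small stepped steel gauge block, 24 x 50 x 32 mm, on the bench at the right; origin at the centre of its underside
- primer_jar: bystander: white jar with green cap, 56 mm across, 79 mm tall, on the bench at the left; origin at the centre of its underside

How it is judged:
On the way, in this order (a step that is already met when the one before it is completed fails the run):
1. both prongs of the spanner are at least 4 mm down in holes of the lock ring, which is still loose (z of each of prong_a, prong_b in the frame of ring_top below -0.004 m and (horizontal distance between prong_a and hole0 below 0.006 m or horizontal distance between prong_a and hole1 below 0.006 m or horizontal distance between prong_a and hole2 below 0.006 m or horizontal distance between prong_a and hole3 below 0.006 m) and (horizontal distance between prong_b and hole0 below 0.006 m or horizontal distance between prong_b and hole1 below 0.006 m or horizontal distance between prong_b and hole2 below 0.006 m or horizontal distance between prong_b and hole3 below 0.006 m) and value of joint lock_ring below 2.3 rad), for 0.2 s.
2. the ring is turned tight (past 2.42 rad of 2.5) with both prongs in its holes (z of each of prong_a, prong_b in the frame of ring_top below -0.004 m and (horizontal distance between prong_a and hole0 below 0.006 m or horizontal distance between prong_a and hole1 below 0.006 m or horizontal distance between prong_a and hole2 below 0.006 m or horizontal distance between prong_a and hole3 below 0.006 m) and (horizontal distance between prong_b and hole0 below 0.006 m or horizontal distance between prong_b and hole1 below 0.006 m or horizontal distance between prong_b and hole2 below 0.006 m or horizontal distance between prong_b and hole3 below 0.006 m) and value of joint lock_ring above 2.42 rad), for 0.2 s.
At the end, for the whole second after the job is handed in: the ring is still tight (past 2.42 rad); the spanner stands upright in its rest (prongs in the groove, seated within 3 mm in height, within 20 mm along and 6 mm across the groove); every driver box present lies flat on the pallet, upright, within 8 mm and 0.09 rad of an outline, all at rest (value of joint lock_ring above 2.42 rad and z of spanner in the frame of rest between 0.005 and 0.011 m and x of spanner in the frame of rest between -0.02 and 0.02 m and y of spanner in the frame of rest between -0.006 and 0.006 m and angle between spanner's own z axis and vertical below 0.08 rad and linear speed of each of spanner, driver1, driver2, driver3, driver4 below 0.02 m/s and z of driver1 in the frame of pallet between 0.002 and 0.008 m and angle between each of driver1, driver2, driver3, driver4's own z axis and vertical below 0.06 rad and ((horizontal distance between driver1 and slot0 below 0.008 m and angle between the x axis of driver1 and the y axis of pallet, either way round below 0.09 rad) or (horizontal distance between driver1 and slot1 below 0.008 m and angle between the x axis of driver1 and the x axis of pallet, either way round below 0.09 rad) or (horizontal distance between driver1 and slot2 below 0.008 m and angle between the x axis of driver1 and the y axis of pallet, either way round below 0.09 rad) or (horizontal distance between driver1 and slot3 below 0.008 m and angle between the x axis of driver1 and the x axis of pallet, either way round below 0.09 rad)) and z of driver2 in the frame of pallet between 0.002 and 0.008 m and ((horizontal distance between driver2 and slot0 below 0.008 m and angle between the x axis of driver2 and the y axis of pallet, either way round below 0.09 rad) or (horizontal distance between driver2 and slot1 below 0.008 m and angle between the x axis of driver2 and the x axis of pallet, either way round below 0.09 rad) or (horizontal distance between driver2 and slot2 below 0.008 m and angle between the x axis of driver2 and the y axis of pallet, either way round below 0.09 rad) or (horizontal distance between driver2 and slot3 below 0.008 m and angle between the x axis of driver2 and the x axis of pallet, either way round below 0.09 rad)) and z of driver3 in the frame of pallet between 0.002 and 0.008 m and ((horizontal distance between driver3 and slot0 below 0.008 m and angle between the x axis of driver3 and the y axis of pallet, either way round below 0.09 rad) or (horizontal distance between driver3 and slot1 below 0.008 m and angle between the x axis of driver3 and the x axis of pallet, either way round below 0.09 rad) or (horizontal distance between driver3 and slot2 below 0.008 m and angle between the x axis of driver3 and the y axis of pallet, either way round below 0.09 rad) or (horizontal distance between driver3 and slot3 below 0.008 m and angle between the x axis of driver3 and the x axis of pallet, either way round below 0.09 rad)) and z of driver4 in the frame of pallet between 0.002 and 0.008 m and ((horizontal distance between driver4 and slot0 below 0.008 m and angle between the x axis of driver4 and the y axis of pallet, either way round below 0.09 rad) or (horizontal distance between driver4 and slot1 below 0.008 m and angle between the x axis of driver4 and the x axis of pallet, either way round below 0.09 rad) or (horizontal distance between driver4 and slot2 below 0.008 m and angle between the x axis of driver4 and the y axis of pallet, either way round below 0.09 rad) or (horizontal distance between driver4 and slot3 below 0.008 m and angle between the x axis of driver4 and the x axis of pallet, either way round below 0.09 rad))); the robot touches nothing.
It fails at once if a driver box is set on the pallet before the ring is tight (value of joint lock_ring below 2.4 rad and ((horizontal distance between driver1 and pallet below 0.09 m and contact force between driver1 and pallet above 0.5 N) or (horizontal distance between driver2 and pallet below 0.09 m and contact force between driver2 and pallet above 0.5 N) or (horizontal distance between driver3 and pallet below 0.09 m and contact force between driver3 and pallet above 0.5 N) or (horizontal distance between driver4 and pallet below 0.09 m and contact force between driver4 and pallet above 0.5 N))).
It fails at once if the fingers themselves push the lock ring (contact force between the fingers and lock_ring above 2 N).
It fails at once if the gauge block or the primer jar is moved by more than 3 cm (distance of any of gauge, primer_jar from where it was at the start of the episode above 0.03 m).
Of driver1, driver2, driver3, driver4 only 2 to 4 are there at a start; the rules pass over those that are not, and their reading is None.
At some moment in a run one of driver1, driver2, driver3, driver4 may be knocked a few centimetres aside while the robot is not near it.
It also fails if it takes over 210 s, if anything falls off the work surface, if the arm or the gripper's body presses on something with over 40 N, if the wrist force passes 120 N, or if a joint passes its speed limit or range.

### The arm

A 6-joint arm with a two-finger parallel gripper is mounted at the origin on a cart in front of the work surface, level with it; the furniture and walls round the work are solid. World frame = base frame: x ahead of the robot, y to its left, z up, the work surface at z = 0. Lengths are in m, angles in rad, forces in N, time in s.
With the tool pointing down it reaches from about 0.275 to 0.825 m from the base axis. Payload 5.2 kg.
Tool frame: the origin (TCP) lies midway between the tips of the shut fingers; the grasp point (between the pads) lies 19 mm behind it; z points along the fingers, y is the direction in which the jaws open and shut (so a half turn about z gives the same grasp; the last joint's range is limited). The gripper opens to 93 mm and grips with 3 to 60 N. Pads are 15 mm wide; open, the fingers measure 128 mm over their backs; the gripper's body (75 mm by 188 mm) begins 65 mm behind the grasp point.
Start: joints at [1.115, 0.259, 1.535, -0, 1.348, -0.203], TCP at [0.138, 0.533, 0.219] pointing down, gripper open.
Joint ranges: [-3.14, 3.14], [-0.91, 2.08], [0.19, 2.58], [-1.22, 4.36], [0.22, 2.71], [-3.12, 3.12]. Speed limits (rad/s): [2.57, 2.57, 3.14, 3.14, 3.14, 3.14].

### API

Orientations are given as a unit quaternion [x, y, z, w].
In Python, from bench import manip, optics gives the robot as it stands. The module is installed in compiled form; this text tells all that it offers.
- The arm moves only by the tool arm_command, never from a script. Its argument "deltas" is a list of rows, each a list of 7 numbers: the finger opening in m, from 0 to 0.093, then the shift along the tool's x, y, z in m, then the turn, a rotation vector about the tool's x, y, z in degrees. A call has 1 to 20 rows; each row shifts and turns the commanded pose from where the row before left it, along the tool's axes as they then stand; what a row does not reach is not made up. A row lasts 1/8 s, in which the tool goes at most 62.5 mm and 10.7 degrees, less where a joint would pass 70% of its speed; a pose out of reach is approached as far as the arm can. A call is refused whole if a number of a shift passes 0.0625 or a number of a turn 10.7, either way. A call with a gripper value outside its range is refused whole. The fingers move at their own pace and stop on an object; "grip_force" is the grip in N (left out, the last holds). Time passes only in rows, so rows that do not move let the fingers close. It gives the time, the measured TCP pose, the force and the opening at its end, in the units of the state.
- manip.get_state(): the state, without advancing time (a new reading comes with each control period).
- optics.snapshot(name): name is "scene" or "top"; returns the picture (384x512x3 uint8, red, green, blue); there is no depth.
- optics.get_calibration(name): a dict with "fov_y" (degrees; the focal length in pixels is half the picture's height over the tangent of half this angle, whatever the lens; pixels are square), "cx", "cy" (the principal point, pixels), "xyz" and "orientation" of the camera in the world. Camera axes: x right, y down, z forward; pixel columns grow to the right and rows downward; lengths in m; the calibration is good to about 2 mm. A picture is of the moment at which its call begins. get_calibration takes no time and is no camera call.
- manip.finish_job(): hands the job in, once; it reports no verdict.
The state is a dict: "t": time; "joint_pos": joint angles; "joint_velocities": joint speeds; "tau": joint torques, N m; "eef_pos": TCP position; "tool_rot": TCP orientation; "ft_force": force on the tool from outside, world axes, zero at the start; "moment": the same for the moment, N m; "grip_width": opening from 0.0 (shut) to 1.0 (fully open).
Only numpy, scipy, OpenCV 4.12 (cv2) and the standard library are available. Lean on these libraries where they do the work, as an engineer would, in place of code of your own. Each camera call takes 0.05 s, during which the arm holds its last target.

## Working session

There is one attempt and no reset: what is moved stays moved. The work goes in short steps, Python scripts to look and compute and a tool call to move; the robot and the scene stay as the last step left them, time stands still between calls to the robot, and variables do not carry over. Pictures are saved under pics/ and viewed, and the job is handed in when it is done.

Besides the shell and the picture viewer there is one more tool, called as name(argument=value, ...), one argument or row to a line, values as JSON. arm_command: Moves the arm, as the interface text tells. Its arguments: {"type":"object","properties":{"deltas":{"type":"array","items":{"type":"array","items":{"type":"number"}}},"grip_force":{"type":"number"}},"required":["deltas"]}

```bash
mkdir -p pics
python3 - <<'E'
from bench import manip, optics
import cv2
print(manip.get_state())
for n in("scene","top"):
    im=optics.snapshot(n); cv2.imwrite(f"pics/{n}0.png",im[:,:,::-1]); print(optics.get_calibration(n))
E
```

```text
{'t': 0.0, 'joint_pos': array([ 1.11520905e+00,  2.59291463e-01,  1.53608731e+00, -6.64246283e-06,
        1.34799581e+00, -2.02803948e-01]), 'joint_velocities': array([-0.00183878,  0.00054624,  0.00028648,  0.00126743, -0.00102132,
        0.00026668]), 'tau': array([ 6.46730541e-06, -4.37287152e+01, -2.84006560e+01,  7.17662531e-02,
        4.09401034e-02, -1.15518492e-04]), 'eef_pos': array([0.13728926, 0.53202092, 0.21784375]), 'tool_rot': array([ 1.26054637e-01,  9.92022900e-01, -8.44171067e-04, -2.84968834e-04]), 'ft_force': array([-0.55803669, -0.69777185,  0.33579195]), 'moment': array([-0.0053223 , -0.02037481,  0.04347616]), 'grip_width': 0.9977354801558963}
{'fov_y': 51.353857768566456, 'cx': 252.99175301001722, 'cy': 191.18413126262394, 'xyz': array([-0.4525205 , -0.63221018,  0.69601877]), 'orientation': array([ 0.75581912, -0.41473657,  0.24948612, -0.44100761])}
{'fov_y': 53.93836583117698, 'cx': 257.28015141234243, 'cy': 195.3442908008175, 'xyz': array([ 0.37035441, -0.00615068,  1.4705575 ]), 'orientation': array([-0.6950063 ,  0.71587592, -0.04791348,  0.04682096])}
```

View pics/scene0.png

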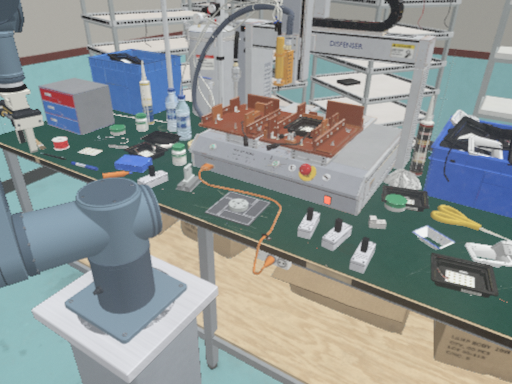

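View pics/top0.png

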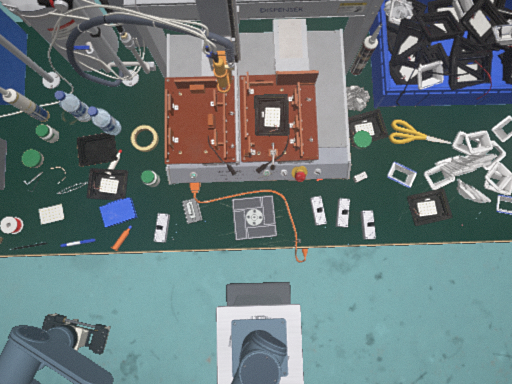

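```bash
cat > h.py <<'E'
import numpy as np, cv2
from scipy.spatial.transform import Rotation as R
from bench import manip, optics
def cal(n):
    c=optics.get_calibration(n); f=192/np.tan(np.radians(c["fov_y"])/2)
    return f,c["cx"],c["cy"],np.array(c["xyz"]),R.from_quat(c["orientation"]).as_matrix()
def ray(n,p):
    f,cx,cy,o,M=cal(n); d=M@np.array([(p[0]-cx)/f,(p[1]-cy)/f,1]); return o,d/np.linalg.norm(d)
def onz(n,p,z):
    o,d=ray(n,p); return o+d*(z-o[2])/d[2]
def proj(n,X):
    f,cx,cy,o,M=cal(n); q=M.T@(np.asarray(X)-o); return np.array([cx+f*q[0]/q[2],cy+f*q[1]/q[2]])
def tri(ps,pt):
    o1,d1=ray("scene",ps);o2,d2=ray("top",pt)
    A=np.stack([d1,-d2],1); s=np.linalg.lstsq(A,o2-o1,rcond=None)[0]
    a,b=o1+d1*s[0],o2+d2*s[1]; return (a+b)/2,np.linalg.norm(a-b)
def snap(n): return optics.snapshot(n)[:,:,::-1].copy()
def crop(im,x0,y0,x1,y1,k,fn,grid=10):
    c=cv2.resize(im[y0:y1,x0:x1],None,fx=k,fy=k,interpolation=cv2.INTER_CUBIC)
    for x in range(-(-x0//grid)*grid,x1,grid):
        cv2.line(c,(int((x-x0+.5)*k),0),(int((x-x0+.5)*k),4),(0,255,255),1); cv2.putText(c,str(x),(int((x-x0+.5)*k)-8,14),0,.33,(0,255,255),1)
    for y in range(-(-y0//grid)*grid,y1,grid):
        cv2.line(c,(0,int((y-y0+.5)*k)),(4,int((y-y0+.5)*k)),(0,255,255),1); cv2.putText(c,str(y),(5,int((y-y0+.5)*k)+4),0,.33,(0,255,255),1)
    cv2.imwrite(fn,c)
E
python3 - <<'E'
from h import *
t=cv2.imread("pics/top0.png"); s=cv2.imread("pics/scene0.png")
crop(t,145,170,285,250,5.7,"pics/t1.png"); crop(t,285,170,400,260,6,"pics/t2.png")
crop(s,130,155,290,255,5,"pics/s1.png"); crop(s,285,190,400,280,6,"pics/s2.png")
E
```

```text
(no output)
```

View pics/t1.png

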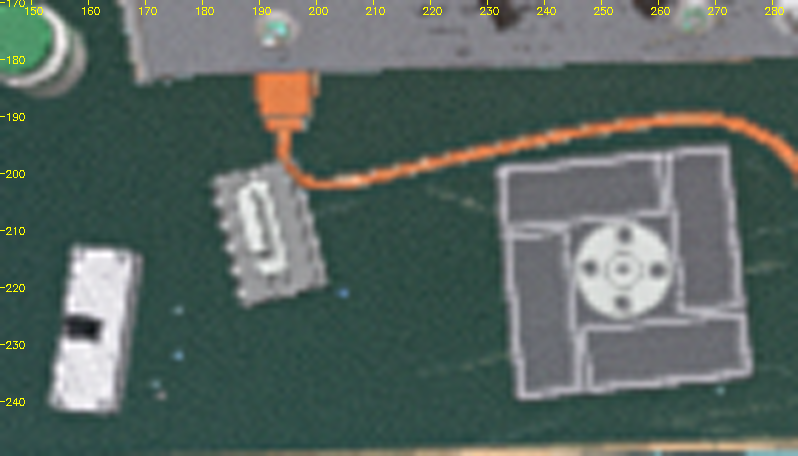

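View pics/t2.png

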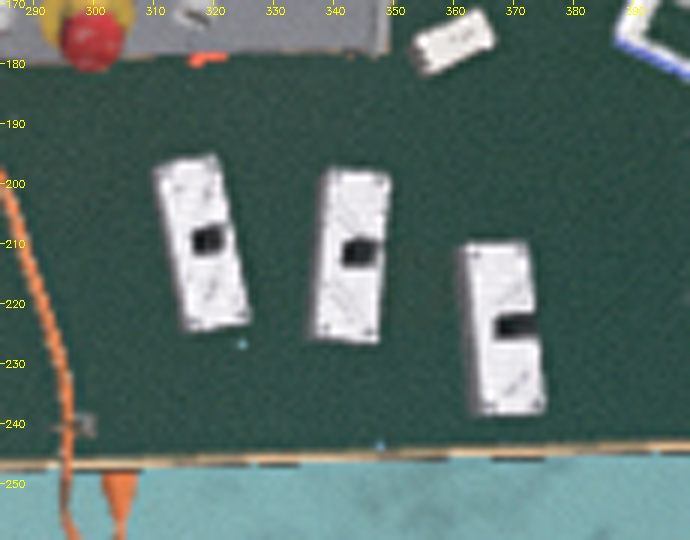

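View pics/s1.png

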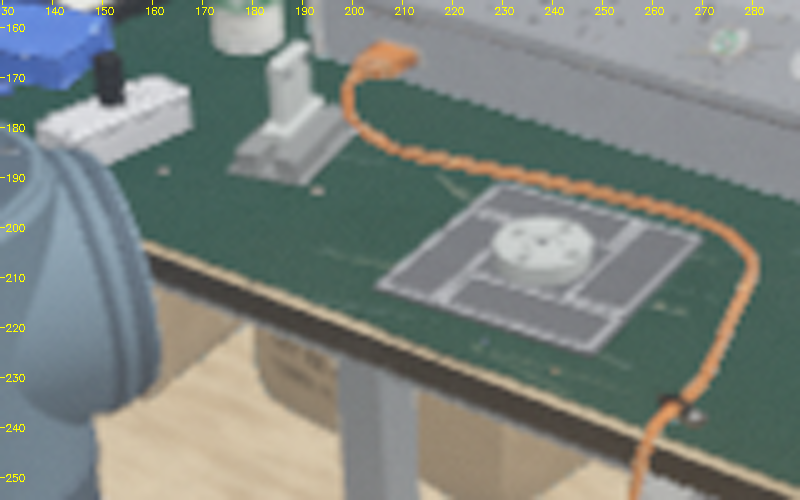

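View pics/s2.png

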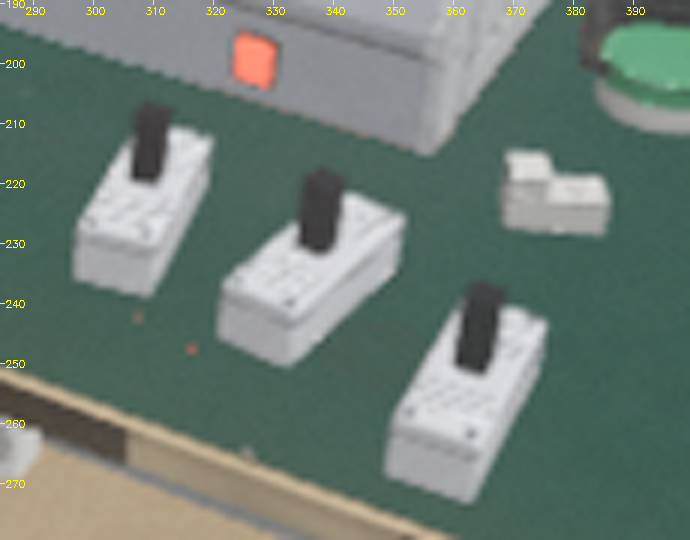

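```bash
cat >> h.py <<'E'
def blobs(im,roi,lo=60,amin=60,smax=60):
    """low-saturation blobs in roi=(x0,y0,x1,y1), upsampled 4x contours -> full-res pixel coords"""
    x0,y0,x1,y1=roi; k=4
    c=cv2.resize(im[y0:y1,x0:x1],None,fx=k,fy=k,interpolation=cv2.INTER_CUBIC)
    hsv=cv2.cvtColor(c,cv2.COLOR_BGR2HSV)
    m=((hsv[...,1]<smax)&(hsv[...,2]>lo)).astype(np.uint8)*255
    m=cv2.morphologyEx(m,cv2.MORPH_OPEN,np.ones((5,5)))
    cs,_=cv2.findContours(m,cv2.RETR_EXTERNAL,cv2.CHAIN_APPROX_NONE)
    out=[]
    for q in cs:
        if cv2.contourArea(q)>amin*k*k: out.append((q[:,0,:]+.5)/k-.5+np.array([x0,y0]))
    return out,m
E
python3 - <<'E'
from h import *
t=cv2.imread("pics/top0.png"); s=cv2.imread("pics/scene0.png")
for p in [(200,190),(240,205),(254,217),(253,200),(195,215),(160,235),(190,207)]: print(p,t[p[1],p[0]],cv2.cvtColor(t[p[1]:p[1]+1,p[0]:p[0]+1],cv2.COLOR_BGR2HSV)[0,0])
for nm,z,roi in (("pallet",.005,(222,186,285,246)),("rest",.02,(176,187,213,230)),("d",.034,(145,206,175,250)),("d",.034,(302,186,332,232)),("d",.034,(330,188,355,235)),("d",.034,(356,200,386,244))):
    b,m=blobs(t,roi,smax=70)
    cv2.imwrite(f"pics/m_{roi[0]}.png",m)
    for q in b:
        w=np.array([onz("top",p,z)[:2] for p in q],np.float32)
        r=cv2.minAreaRect(w); print(nm,len(q),np.round(r[0],4),np.round(r[1],4),round(r[2],2), np.round(cv2.boxPoints(r),4).tolist())
E
```

```text
(200, 190) [68 74 55] [81 65 74]
(240, 205) [111 106 104] [111  16 111]
(254, 217) [138 137 135] [100   6 138]
(253, 200) [110 104 104] [120  14 110]
(195, 215) [151 150 148] [100   5 151]
(160, 235) [232 226 228] [130   7 232]
(190, 207) [133 133 132] [ 90   2 133]
pallet 707 [ 0.4845 -0.0062] [0.1686 0.1926] 3.91 [[0.3939000070095062, 0.08410000056028366], [0.40700000524520874, -0.10809999704360962], [0.5752000212669373, -0.0966000035405159], [0.5620999932289124, 0.09560000151395798]]
rest 297 [0.5162 0.2437] [0.0981 0.068 ] 13.71 [[0.4603999853134155, 0.26510000228881836], [0.4765999913215637, 0.19900000095367432], [0.5719000101089478, 0.2222999930381775], [0.5558000206947327, 0.2883000075817108]]
d 326 [0.4526 0.3566] [0.054  0.1151] 81.33 [[0.39160001277923584, 0.3384999930858612], [0.5054000020027161, 0.32120001316070557], [0.5134999752044678, 0.37459999322891235], [0.39969998598098755, 0.3919000029563904]]
d 321 [ 0.5009 -0.2405] [0.1163 0.0519] 9.14 [[0.43939998745918274, -0.22419999539852142], [0.44760000705718994, -0.2754000127315521], [0.5623999834060669, -0.25690001249313354], [0.5541999936103821, -0.20569999516010284]]
d 324 [ 0.4901 -0.3346] [0.052  0.1162] 82.28 [[0.42899999022483826, -0.35260000824928284], [0.5442000031471252, -0.36820000410079956], [0.5511999726295471, -0.3167000114917755], [0.4359999895095825, -0.3010999858379364]]
d 374 [ 0.4412 -0.427 ] [0.115  0.0549] 2.29 [[0.38269999623298645, -0.4018999934196472], [0.3849000036716461, -0.45669999718666077], [0.49970000982284546, -0.45210000872612], [0.4975000023841858, -0.39730000495910645]]
```

```bash
python3 - <<'E'
from h import *
t=cv2.imread("pics/top0.png")
def rect(q,z):
    w=np.array([onz("top",p,z)[:2] for p in q],np.float32); r=cv2.minAreaRect(w); return np.round(r[0],4),np.round(r[1],4),round(r[2],2)
for nm,z,roi,lo,sm in (("pallet",.005,(226,186,285,246),95,35),("ring",.019,(240,205,266,230),165,40),("rest",.02,(176,187,213,230),112,35),("sp",.05,(184,196,200,222),180,35),("d1",.034,(145,206,175,250),180,50),("d2",.034,(302,186,332,232),180,50),("d3",.034,(330,188,355,235),180,50),("d4",.034,(356,200,386,244),180,50)):
    b,m=blobs(t,roi,lo,20,sm)
    for q in b: print(nm,rect(q,z))
    cv2.imwrite(f"pics/mm_{nm}.png",m)
for p in [(253.6,216.5)]: print(onz("top",p,.019))
E
cd pics; python3 -c "
import cv2,numpy as np
L=[cv2.imread(f'mm_{n}.png') for n in('pallet','ring','rest','d1','d2','d3','d4')]
H=max(a.shape[0] for a in L)
o=np.hstack([cv2.copyMakeBorder(a,0,H-a.shape[0],0,5,0,value=(90,0,90)) for a in L]);cv2.imwrite('mm.png',o[:, :]) ;print(o.shape)
cv2.imwrite('mm.png',cv2.resize(o,(800,int(800*o.shape[0]/o.shape[1]))))"
```

```text
pallet (array([0.4832, 0.0047]), array([0.1643, 0.165 ]), 3.94)Traceback (most recent call last):
  File "<stdin>", line 7, in <module>
  File "<stdin>", line 4, in rect
  File "h.py", line 10, in onz
    o,d=ray(n,p); return o+d*(z-o[2])/d[2]
        ~~~^^^^^
  File "h.py", line 8, in ray
    f,cx,cy,o,M=cal(n); d=M@np.array([(p[0]-cx)/f,(p[1]-cy)/f,1]); return o,d/np.linalg.norm(d)
                ~~~^^^
  File "h.py", line 5, in cal
    c=optics.get_calibration(n); f=192/np.tan(np.radians(c["fov_y"])/2)
ValueError: time passes only in moves, steps and waits
[ WARN:0@0.011] global loadsave.cpp:275 findDecoder imread_('mm_ring.png'): can't open/read file: check file path/integrity
[ WARN:0@0.011] global loadsave.cpp:275 findDecoder imread_('mm_rest.png'): can't open/read file: check file path/integrity
[ WARN:0@0.011] global loadsave.cpp:275 findDecoder imread_('mm_d1.png'): can't open/read file: check file path/integrity
[ WARN:0@0.011] global loadsave.cpp:275 findDecoder imread_('mm_d2.png'): can't open/read file: check file path/integrity
[ WARN:0@0.011] global loadsave.cpp:275 findDecoder imread_('mm_d3.png'): can't open/read file: check file path/integrity
[ WARN:0@0.011] global loadsave.cpp:275 findDecoder imread_('mm_d4.png'): can't open/read file: check file path/integrity
Traceback (most recent call last):
AttributeError: 'NoneType' object has no attribute 'shape'
```

```bash
sed -i 's/^def cal(n):/import functools\n@functools.lru_cache(None)\ndef cal(n):/' h.py
cat > meas.py <<'E'
from h import *
def rect(q,z):
    w=np.array([onz("top",p,z)[:2] for p in q],np.float32); r=cv2.minAreaRect(w); return np.round(r[0],4),np.round(r[1],4),round(r[2],2)
E
python3 - <<'E'
from meas import *
t=cv2.imread("pics/top0.png")
L=[]
for nm,z,roi,lo,sm in (("pallet",.005,(226,186,285,246),95,35),("ring",.019,(240,205,266,230),165,40),("rest",.02,(176,187,213,230),112,35),("sp",.05,(184,196,200,222),180,35),("d1",.034,(145,206,175,250),180,50),("d2",.034,(302,186,332,232),180,50),("d3",.034,(330,188,355,235),180,50),("d4",.034,(356,200,386,244),180,50)):
    b,m=blobs(t,roi,lo,20,sm); L.append(m)
    for q in b: print(nm,rect(q,z))
H=max(a.shape[0] for a in L)
o=np.hstack([cv2.copyMakeBorder(a,0,H-a.shape[0],0,5,0,value=90) for a in L])
cv2.imwrite('pics/mm.png',cv2.resize(o,(800,int(800*o.shape[0]/o.shape[1]))))
E
```

```text
pallet (array([0.4832, 0.0047]), array([0.1643, 0.165 ]), 3.94)
ring (array([0.4831, 0.0046]), array([0.0645, 0.0644]), 57.95)
rest (array([0.5158, 0.2432]), array([0.0925, 0.0626]), 13.7)
sp (array([0.5237, 0.2492]), array([0.019 , 0.0456]), 88.3)
d1 (array([0.4527, 0.3592]), array([0.0406, 0.107 ]), 82.08)
d2 (array([ 0.5006, -0.2431]), array([0.1079, 0.0399]), 8.76)
d3 (array([ 0.4901, -0.3373]), array([0.0384, 0.1072]), 81.78)
d4 (array([ 0.4409, -0.4319]), array([0.1067, 0.0391]), 1.88)
```

View pics/mm.png

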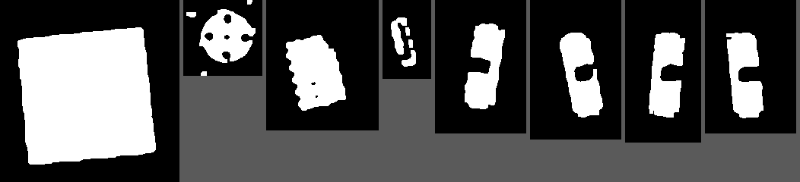

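Run:
```python
from meas import *
t=cv2.imread("pics/top0.png"); s=cv2.imread("pics/scene0.png")
crop(t,178,192,208,226,17,"pics/t3.png",2); crop(s,170,156,206,194,15,"pics/s3.png",2)
for z in (0,.05,.1): print(onz("top",(170,183),z),onz("top",(254,180),z),onz("top",(254,163),z))
# holes
k=8;x0,y0=240,204
c=cv2.resize(cv2.cvtColor(t,cv2.COLOR_BGR2GRAY)[y0:y0+26,x0:x0+28],None,fx=k,fy=k,interpolation=cv2.INTER_CUBIC)
ctr=(onz("top",(253.6,216.5),.019))
P=np.array([.4832,.0047])
m=(c<150).astype(np.uint8); n,l,st,ce=cv2.connectedComponentsWithStats(m)
for i in range(1,n):
    p=(ce[i]+.5)/k-.5+[x0,y0]; w=onz("top",p,.019)[:2]-P
    if np.hypot(*w)<.032: print(st[i][4]/k/k,p,np.round(w,4),np.hypot(*w),np.degrees(np.arctan2(w[1],w[0])))
```

```text
[0.62804869 0.33182174 0.        ] [ 6.30237802e-01 -2.15598855e-04  0.00000000e+00] [ 0.69883656 -0.00216366  0.        ]
[0.6192869  0.32033043 0.05      ] [ 6.21401582e-01 -4.17395837e-04  5.00000000e-02] [ 0.68766793 -0.00229922  0.05      ]
[0.61052511 0.30883913 0.1       ] [ 0.61256536 -0.00061919  0.1       ] [ 0.67649931 -0.00243478  0.1       ]
216.53125 [246.77121518 212.61895656] [0.0169 0.0265] 0.031422764397926 57.525451122182204
192.46875 [260.51031012 220.44852046] [-0.0149 -0.0255] 0.02956974200000619 -120.23832533878064
4.296875 [254.10568182 210.73795455] [ 0.0233 -0.002 ] 0.023398235985421408 -4.859943358157222
3.90625 [248.0125 216.4685] [0.0019 0.0221] 0.022191146888238648 85.18911171504708
4.390625 [259.94239324 216.95974199] [-0.0014 -0.0238] 0.02381301561355942 -93.35312906231187
0.953125 [253.8022541  216.77561475] [ 0.     -0.0002] 0.0001513967861408444 -83.61912765600586
4.03125 [253.69476744 222.69718992] [-0.0228  0.0009] 0.022775523663166257 177.71501725170364
```

View pics/t3.png

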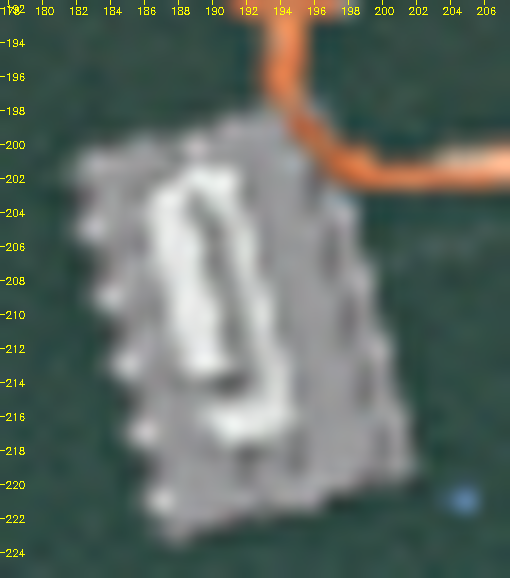

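View pics/s3.png

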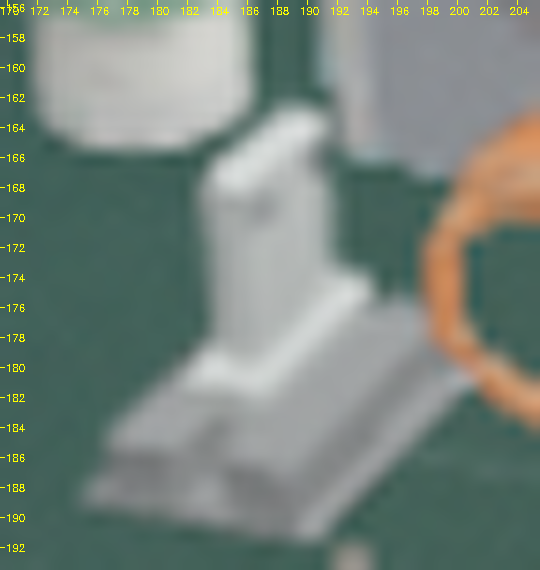

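Run:
```python
from meas import *
print("grip top",tri((187.4,165.3),(188.7,207.8)))
a=np.radians(13.7);u=np.array([np.cos(a),np.sin(a)]);v=np.array([-u[1],u[0]])
print("ring",tri((238.2,203.2),(253.8,216.8)))
for n,ps,pt in (("d1",(151,165.8),(158,226.5)),): pass
R0=np.array([.5158,.2432])
for p in [(188.7,207.8)]:
    w=onz("top",p,.08)[:2]-R0; print("along",w@u,"across",w@v)
w=tri((187.4,165.3),(188.7,207.8))[0][:2]-R0; print("along",w@u,"across",w@v)
# predicted spanner corners if centred
for d in (-.022,.022):
  for e in (-.006,.006):
    X=np.r_[R0+d*u+e*v,.08]; print(proj("top",X),proj("scene",X))
for d in (-.032,.032):
  for e in (-.01,.01):
    X=np.r_[R0+d*u+e*v,.032]; print("bar",proj("top",X),proj("scene",X))
```

```text
grip top (array([0.51838603, 0.24421235, 0.08151624]), np.float64(0.0010086959403043938))
ring (array([0.48330926, 0.00415528, 0.02026587]), np.float64(0.0009749379948995415))
along 0.003194083433015367 across 0.00014259121534599664
along 0.0027522156027419346 across 0.00037107908886020496
[191.96386283 213.90529737] [186.02760217 168.8108814 ]
[188.81161631 214.76578589] [182.94604669 168.30641953]
[189.08022216 202.49696975] [191.58758583 163.77702068]
[185.93989532 203.35053673] [188.57163885 163.29669289]
bar [195.77978344 217.21516871] [186.71454265 182.33864789]
bar [190.69626483 218.60496856] [181.63429678 181.45588791]
bar [191.70551857 201.16363831] [194.60856172 174.67945664]
bar [186.64901154 202.53773883] [189.68253568 173.85665659]
```

```bash
cat > plan.py <<'E'
import numpy as np
from scipy.spatial.transform import Rotation as R
from bench import manip
def state():
    s=manip.get_state(); M=R.from_quat(s["tool_rot"]).as_matrix()
    return s,np.array(s["eef_pos"]),M,np.degrees(np.arctan2(M[1,1],M[0,1]))
def show():
    s,p,M,psi=state()
    print("t",round(s["t"],2),"p",np.round(p,4),"psi",round(psi,2),"tilt",np.round(np.degrees(M[:2,2]),2),"F",np.round(s["ft_force"],1),"M",np.round(s["moment"],2),"w",round(s["grip_width"]*.093,4),"j",np.round(s["joint_pos"],2))
def plan(wps,op,vmax=.05,wmax=10):
    """wps list of (x,y,z,psi deg,n rows or None); prints rows"""
    s,p,M,psi=state(); out=[]
    p=p.copy()
    for x,y,z,ps,n in wps:
        tgt=np.array([x,y,z]); d=tgt-p; dp=(ps-psi+180)%360-180
        if n is None: n=int(max(1,np.ceil(np.linalg.norm(d)/vmax),np.ceil(abs(dp)/wmax)))
        for i in range(n):
            a=np.radians(psi); Y=np.array([np.cos(a),np.sin(a),0]);Z=np.array([0,0,-1.]);X=np.cross(Y,Z)
            d=(tgt-p)/(n-i); sh=np.round([d@X,d@Y,d@Z],4); w=round(-(((ps-psi+180)%360-180)/(n-i)),2)
            p=p+sh[0]*X+sh[1]*Y+sh[2]*Z; psi=psi-w
            out.append([op]+[float(q)+0 for q in sh]+[0,0,w])
    print(len(out),"rows"); print(str(out).replace(" ",""))
E
python3 - <<'E'
from plan import *
show()
plan([(.5186,.2441,.20,103.7,None),(.5186,.2441,.11,103.7,3),(.5186,.2441,.045,103.7,3)],.06)
E
```

```text
t 0.1 p [0.1373 0.5321 0.2179] psi 75.51 tilt [-0.04 -0.08] F [ 0.7 -0.6 -0.4] M [-0.02 -0.04 -0.02] w 0.0929 j [ 1.12  0.26  1.54  0.    1.35 -0.2 ]
16 rows
[[0.06,-0.0441,-0.0183,0.0018,0,0,np.float64(-2.82)],[0.06,-0.0432,-0.0205,0.0018,0,0,np.float64(-2.82)],[0.06,-0.0421,-0.0226,0.0018,0,0,np.float64(-2.82)],[0.06,-0.0409,-0.0246,0.0018,0,0,np.float64(-2.82)],[0.06,-0.0397,-0.0266,0.0018,0,0,np.float64(-2.82)],[0.06,-0.0383,-0.0286,0.0018,0,0,np.float64(-2.82)],[0.06,-0.0369,-0.0304,0.0018,0,0,np.float64(-2.82)],[0.06,-0.0353,-0.0322,0.0018,0,0,np.float64(-2.82)],[0.06,-0.0337,-0.0339,0.0018,0,0,np.float64(-2.81)],[0.06,-0.032,-0.0355,0.0017,0,0,np.float64(-2.82)],[0.06,0.0,0.0,0.03,0,0,np.float64(0.0)],[0.06,0.0,0.0,0.03,0,0,np.float64(0.0)],[0.06,0.0,0.0,0.03,0,0,np.float64(0.0)],[0.06,0.0,0.0,0.0217,0,0,np.float64(0.0)],[0.06,0.0,0.0,0.0217,0,0,np.float64(0.0)],[0.06,0.0,0.0,0.0216,0,0,np.float64(0.0)]]
```

```bash
cat >> plan.py <<'E'
def go(x,y,z,ps,vmax=.05):
    "translation (in present axes) then turn: prints row and its repetition"
    s,p,M,psi=state(); a=np.radians(psi); Y=np.array([np.cos(a),np.sin(a),0]);Z=np.array([0,0,-1.]);X=np.cross(Y,Z)
    d=np.array([x,y,z])-p; sh=np.array([d@X,d@Y,d@Z]); n=int(max(1,np.ceil(np.linalg.norm(d)/vmax)))
    w=-((ps-psi+180)%360-180); m=int(np.ceil(abs(w)/10))
    print("shift total",np.round(sh,4),"=",n,"x",np.round(sh/n,4)," turn",round(w,2),"=",m,"x",round(w/max(m,1),2))
E
python3 - <<'E'
from plan import *
go(.5186,.2441,.20,103.7)
E
```

```text
shift total [-0.4412 -0.1835  0.0179] = 10 x [-0.0441 -0.0183  0.0018]  turn -28.19 = 3 x -9.4
```

arm_command(
  deltas=[
    [0.06, -0.0441, -0.0183, 0.0018, 0, 0, 0],
    [0.06, -0.0441, -0.0183, 0.0018, 0, 0, 0],
    [0.06, -0.0441, -0.0183, 0.0018, 0, 0, 0],
    [0.06, -0.0441, -0.0183, 0.0018, 0, 0, 0],
    [0.06, -0.0441, -0.0183, 0.0018, 0, 0, 0],
    [0.06, -0.0441, -0.0183, 0.0018, 0, 0, 0],
    [0.06, -0.0441, -0.0183, 0.0018, 0, 0, 0],
    [0.06, -0.0441, -0.0183, 0.0018, 0, 0, 0],
    [0.06, -0.0441, -0.0183, 0.0018, 0, 0, 0],
    [0.06, -0.0441, -0.0183, 0.0018, 0, 0, 0],
    [0.06, 0, 0, 0, 0, 0, -9.4],
    [0.06, 0, 0, 0, 0, 0, -9.4],
    [0.06, 0, 0, 0, 0, 0, -9.4],
    [0.06, 0, 0, 0.04, 0, 0, 0],
    [0.06, 0, 0, 0.04, 0, 0, 0],
    [0.06, 0, 0, 0, 0, 0, 0],
  ],
)

```text
t: 2.1
eef_pos: [0.516, 0.2443, 0.1174]
tool_rot: [-0.119, 0.993, -0.0, -0.004]
ft_force: [-0.7, 0.1, 0.5]
grip_width: 0.645
```

Run:
```python
from plan import *
show(); go(.5186,.2441,.045,103.7,.02)
from h import *
s=snap("scene"); crop(s,140,130,240,205,8,"pics/s4.png")
```

```text
t 2.1 p [0.516  0.2443 0.1174] psi 103.71 tilt [-0.44 -0.11] F [-0.7  0.1  0.5] M [-0.02  0.04 -0.04] w 0.06 j [ 0.25  0.39  1.62  0.    1.15 -1.56]
shift total [-0.0025 -0.0008  0.0724] = 4 x [-0.0006 -0.0002  0.0181]  turn 0.01 = 1 x 0.01
```

View pics/s4.png

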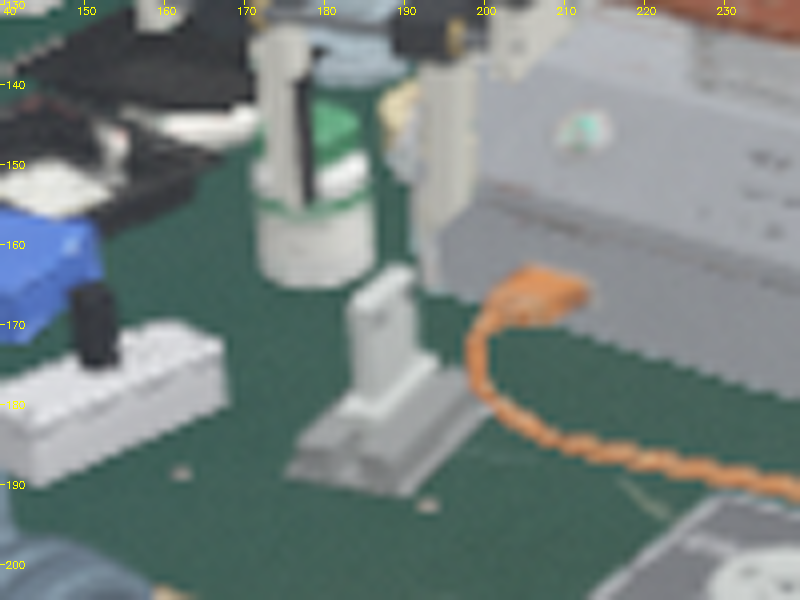

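arm_command(
  deltas=[
    [0.05, -0.0025, -0.0008, 0, 0, 0, 0],
    [0.05, 0, 0, 0.02, 0, 0, 0],
    [0.05, 0, 0, 0.02, 0, 0, 0],
    [0.05, 0, 0, 0, 0, 0, 0],
    [0.05, 0, 0, 0, 0, 0, 0],
  ],
)

```text
t: 2.78
eef_pos: [0.5226, 0.2452, 0.0823]
tool_rot: [-0.119, 0.993, 0.0, 0.001]
ft_force: [0.5, 0.4, 0.1]
grip_width: 0.539
```

Run:
```python
from plan import *
show(); go(.5186,.2441,.045,103.7,.02)
```

```text
t 2.77 p [0.5226 0.2452 0.0823] psi 103.72 tilt [0.15 0.04] F [0.5 0.4 0.1] M [ 0.06 -0.03 -0.  ] w 0.0501 j [ 0.25  0.43  1.65 -0.    1.06 -1.56]
shift total [ 0.0041 -0.0001  0.0373] = 2 x [ 0.0021 -0.      0.0187]  turn 0.02 = 1 x 0.02
```

arm_command(
  deltas=[
    [0.05, 0.004, 0, 0.018, 0, 0, 0],
    [0.05, 0, 0, 0.018, 0, 0, 0],
    [0.05, 0, 0, 0, 0, 0, 0],
    [0.05, 0, 0, 0, 0, 0, 0],
  ],
)

```text
t: 3.28
eef_pos: [0.5185, 0.2442, 0.046]
tool_rot: [-0.119, 0.993, 0.0, 0.001]
ft_force: [0.1, 0.2, -0.3]
grip_width: 0.54
```

Run:
```python
from plan import *
show(); go(.5186,.2441,.045,103.7,.02)
from h import *
crop(snap("scene"),150,125,230,195,9,"pics/s5.png")
```

```text
t 3.27 p [0.5185 0.2442 0.046 ] psi 103.72 tilt [0.12 0.03] F [ 0.1  0.2 -0.3] M [ 0.08  0.03 -0.01] w 0.0502 j [ 0.25  0.47  1.69  0.    0.98 -1.56]
shift total [-0.0001 -0.0001  0.001 ] = 1 x [-0.0001 -0.0001  0.001 ]  turn 0.02 = 1 x 0.02
```

View pics/s5.png

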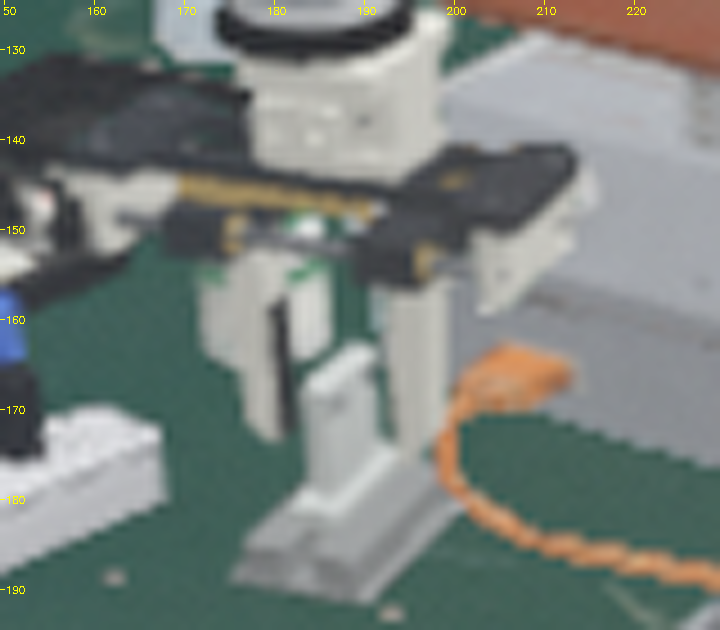

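arm_command(
  deltas=[
    [0.0, 0, 0, 0.0, 0, 0, 0],
    [0.0, 0, 0, 0.0, 0, 0, 0],
    [0.0, 0, 0, 0.0, 0, 0, 0],
    [0.0, 0, 0, 0.0, 0, 0, 0],
    [0.0, 0, 0, 0.0, 0, 0, 0],
    [0, 0, 0, -0.02, 0, 0, 0],
    [0, 0, 0, -0.02, 0, 0, 0],
    [0, 0, 0, -0.02, 0, 0, 0],
    [0, 0, 0, 0, 0, 0, 0],
    [0, 0, 0, 0, 0, 0, 0],
  ],
  grip_force=50,
)

```text
t: 4.58
eef_pos: [0.5168, 0.2437, 0.1036]
tool_rot: [-0.119, 0.993, -0.0, -0.001]
ft_force: [-0.3, 0.4, -1.9]
grip_width: 0.128
```

Run:
```python
from plan import *
show(); go(.4832,.0047,.105,86.1,.04)
from h import *
crop(snap("scene"),130,100,230,195,8,"pics/s6.png"); crop(snap("top"),160,180,230,230,10,"pics/t6.png")
```

```text
t 4.58 p [0.5168 0.2437 0.1036] psi 103.71 tilt [-0.09 -0.03] F [-0.3  0.4 -1.9] M [0.01 0.06 0.01] w 0.0119 j [ 0.25  0.4   1.64 -0.    1.11 -1.56]
shift total [ 0.0893 -0.2242 -0.0014] = 7 x [ 0.0128 -0.032  -0.0002]  turn 17.61 = 2 x 8.81
```

View pics/s6.png

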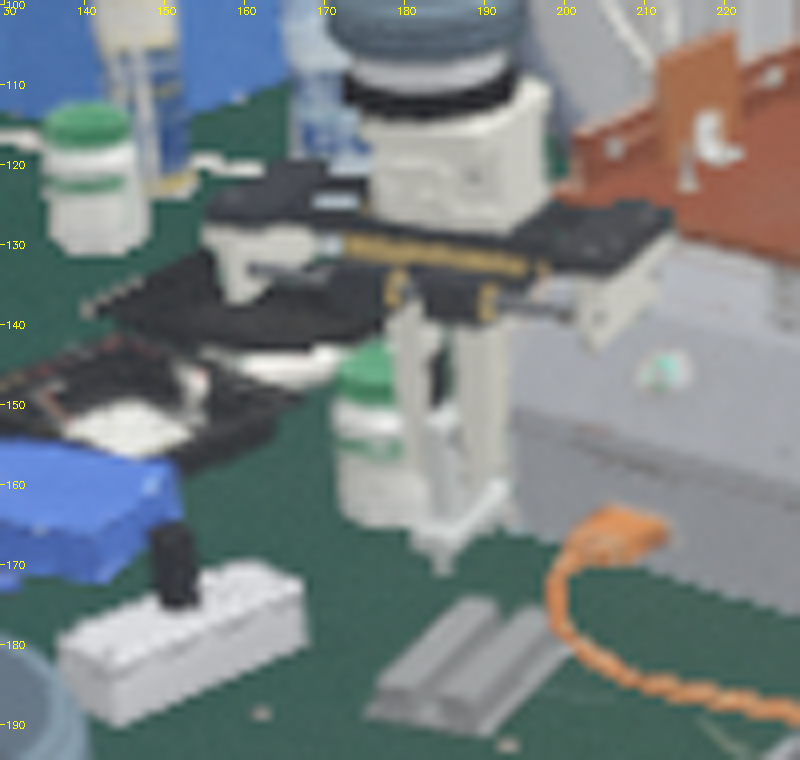

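arm_command(
  deltas=[
    [0, 0.0128, -0.032, 0, 0, 0, 0],
    [0, 0.0128, -0.032, 0, 0, 0, 0],
    [0, 0.0128, -0.032, 0, 0, 0, 0],
    [0, 0.0128, -0.032, 0, 0, 0, 0],
    [0, 0.0128, -0.032, 0, 0, 0, 0],
    [0, 0.0128, -0.032, 0, 0, 0, 0],
    [0, 0.0125, -0.032, 0, 0, 0, 0],
    [0, 0, 0, 0, 0, 0, 8.8],
    [0, 0, 0, 0.015, 0, 0, 8.8],
    [0, 0, 0, 0.015, 0, 0, 0],
    [0, 0, 0, 0, 0, 0, 0],
    [0, 0, 0, 0, 0, 0, 0],
    [0, 0, 0, 0, 0, 0, 0],
  ],
)

```text
t: 6.3
eef_pos: [0.4843, 0.0052, 0.0751]
tool_rot: [0.033, 0.999, -0.0, 0.0]
ft_force: [-0.5, 0.8, -2.9]
grip_width: 0.127
```

Run:
```python
from plan import *
show(); go(.4832,.0047,.065,86.1,.04)
from h import *
crop(snap("scene"),195,155,285,225,8,"pics/s7.png"); crop(snap("top"),215,180,295,240,10,"pics/t7.png")
```

```text
t 6.3 p [0.4843 0.0052 0.0751] psi 86.18 tilt [ 0.05 -0.01] F [-0.5  0.8 -2.9] M [0.03 0.   0.03] w 0.0119 j [-0.22  0.29  1.88  0.    0.97 -1.72]
shift total [ 0.001  -0.0005  0.0101] = 1 x [ 0.001  -0.0005  0.0101]  turn 0.08 = 1 x 0.08
```

View pics/s7.png

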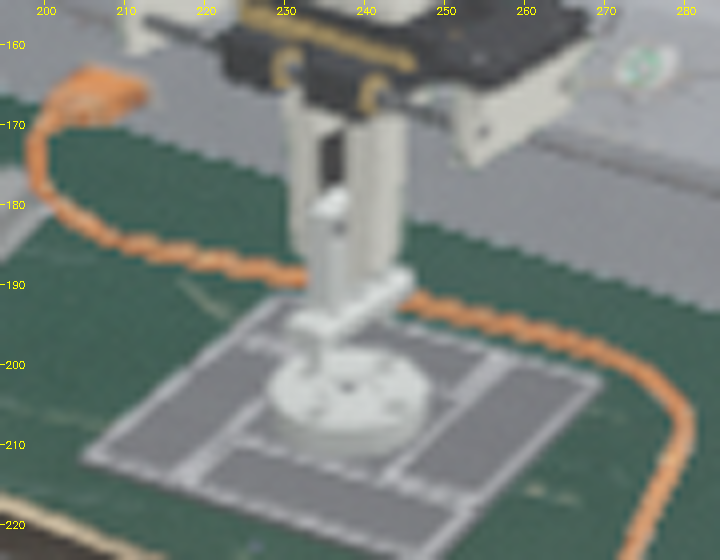

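Run:
```python
from h import *
a=np.radians(-3.82);u=np.array([np.cos(a),np.sin(a)]);v=np.array([-u[1],u[0]]);c=np.array([.4843,.0052]);z=.0371
for off in (0,):
  for n,d,e,h in (("bar nearL",-.032,.01,.024),("bar nearR",-.032,-.01,.024),("bar farR",.032,-.01,.024),("grip nearL",-.022,.006,.072),("grip nearR",-.022,-.006,.072),("prong b tip",-.023,0,0)):
    print(n,proj("scene",np.r_[c+d*u+e*v,z+h]))
a=np.radians(-3.9);u=np.array([np.cos(a),np.sin(a)])
print(proj("scene",np.r_[np.array([.4832,.0047])-.023*u,.019]),proj("scene",[.4832,.0047,.019]))
crop(cv2.imread("pics/s7.png"),200,120,500,420,2,"pics/x.png",1000)
```

```text
bar nearL [229.27856748 195.16824138]
bar nearR [234.18061353 197.04598215]
bar farR [246.23012546 189.30170762]
grip nearL [231.98884051 181.09960688]
grip nearR [234.97651776 182.1706912 ]
prong b tip [233.56381523 201.43008042]
[233.55953828 206.39783657] [237.89933471 203.50550765]
```

View pics/x.png

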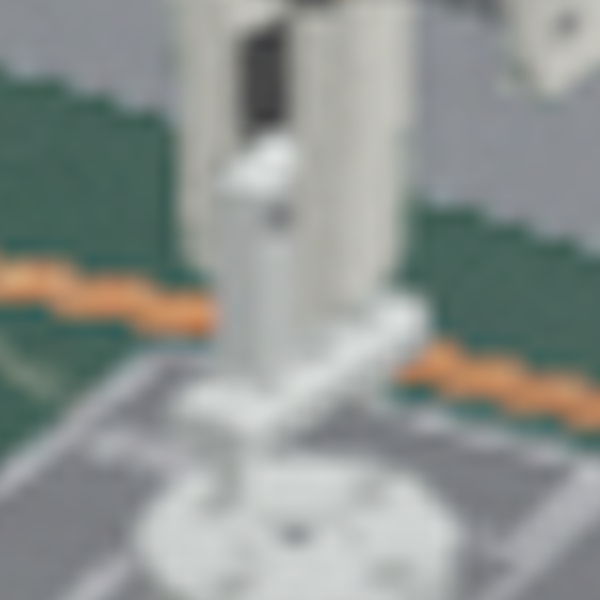

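arm_command(
  deltas=[
    [0, 0.002, -0.0005, 0, 0, 0, 0],
    [0, 0, 0, 0.008, 0, 0, 0],
    [0, 0, 0, 0.007, 0, 0, 0],
    [0, 0, 0, 0.004, 0, 0, 0],
    [0, 0, 0, 0.003, 0, 0, 0],
    [0, 0, 0, 0, 0, 0, 0],
    [0, 0, 0, 0, 0, 0, 0],
  ],
)

```text
t: 7.28
eef_pos: [0.4819, 0.0048, 0.0527]
tool_rot: [0.034, 0.999, -0.0, 0.0]
ft_force: [0.8, 1.4, -1.9]
grip_width: 0.123
```

Run:
```python
from plan import *
show(); go(.4832,.0047,.045,86.1,.04)
from h import *
crop(snap("scene"),205,160,275,222,10,"pics/s8.png")
```

```text
t 7.28 p [0.4819 0.0048 0.0527] psi 86.12 tilt [ 0.01 -0.  ] F [ 0.8  1.4 -1.9] M [ 0.06 -0.07 -0.03] w 0.0114 j [-0.22  0.32  1.91 -0.    0.91 -1.73]
shift total [-0.0013  0.      0.0077] = 1 x [-0.0013  0.      0.0077]  turn 0.02 = 1 x 0.02
```

View pics/s8.png

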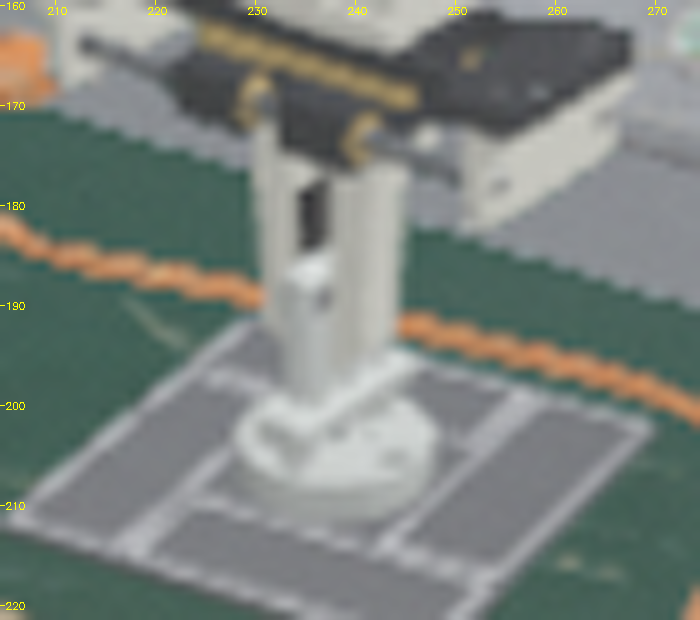

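arm_command(
  deltas=[
    [0, 0, 0, 0.003, 0, 0, 0],
    [0, 0, 0, 0.003, 0, 0, 0],
    [0, 0, 0, 0, 0, 0, 0],
    [0, 0, 0, 0, 0, 0, 0],
  ],
  grip_force=60,
)

```text
t: 7.82
eef_pos: [0.4819, 0.0048, 0.0466]
tool_rot: [0.034, 0.999, 0.0, -0.0]
ft_force: [0.6, 1.5, -3.1]
grip_width: 0.127
```

Run:
```python
from plan import *
show(); go(.4832,.0047,.045,86.1,.04)
```

```text
t 7.83 p [0.4819 0.0048 0.0466] psi 86.11 tilt [-0.    0.01] F [ 0.6  1.5 -3.1] M [ 0.21 -0.22 -0.02] w 0.0118 j [-0.22  0.33  1.91  0.    0.89 -1.73]
shift total [-0.0013 -0.      0.0016] = 1 x [-0.0013 -0.      0.0016]  turn 0.01 = 1 x 0.01
```

arm_command(
  deltas=[
    [0, 0, 0, 0, 0, 0, 5],
    [0, 0, 0, 0, 0, 0, 5],
    [0, 0, 0, 0, 0, 0, 5],
    [0, 0, 0, 0, 0, 0, 5],
    [0, 0, 0, 0, 0, 0, 5],
    [0, 0, 0, 0, 0, 0, 5],
    [0, 0, 0, 0, 0, 0, 0],
    [0, 0, 0, 0, 0, 0, 0],
  ],
)

```text
t: 8.82
eef_pos: [0.4822, 0.0058, 0.0468]
tool_rot: [0.292, 0.957, 0.001, 0.0]
ft_force: [1.4, 4.9, -2.0]
grip_width: 0.125
```

Run:
```python
from plan import *
show()
from h import *
crop(snap("scene"),205,160,275,222,10,"pics/s9.png")
```

```text
t 8.82 p [0.4822 0.0058 0.0468] psi 56.1 tilt [0.05 0.09] F [ 1.4  4.9 -2. ] M [ 1.12 -0.44  0.12] w 0.0117 j [-0.22  0.33  1.91  0.    0.89 -1.2 ]
```

View pics/s9.png

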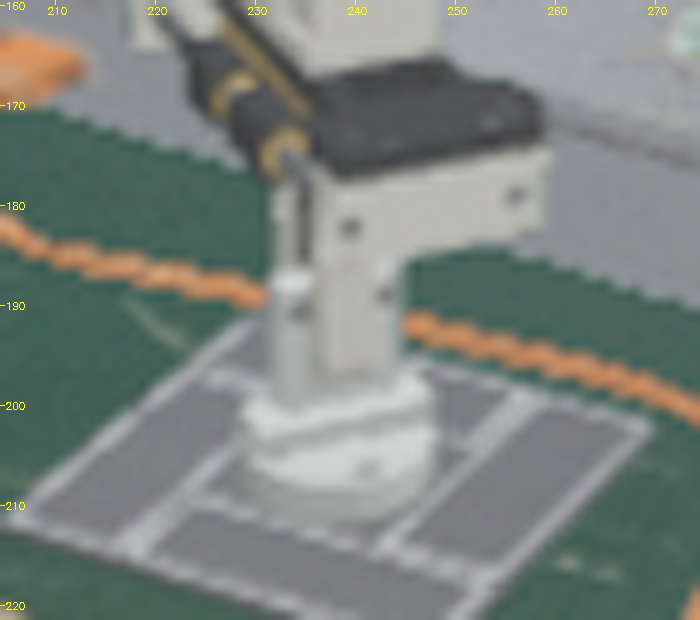

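arm_command(
  deltas=[
    [0, 0.0002, 0.0013, 0, 0, 0, 5],
    [0, 0, 0, 0, 0, 0, 5],
    [0, 0, 0, 0, 0, 0, 5],
    [0, 0, 0, 0, 0, 0, 5],
    [0, 0, 0, 0, 0, 0, 5],
    [0, 0, 0, 0, 0, 0, 5],
    [0, 0, 0, 0, 0, 0, 0],
    [0, 0, 0, 0, 0, 0, 0],
  ],
)

```text
t: 9.88
eef_pos: [0.4832, 0.0071, 0.0469]
tool_rot: [0.529, 0.848, 0.001, 0.0]
ft_force: [3.1, 6.4, -3.8]
grip_width: 0.127
```

Run:
```python
from plan import *
show(); go(.4832,.0062,.0467,-4)
```

```text
t 9.88 p [0.4832 0.0071 0.0469] psi 26.09 tilt [0.1 0.1] F [ 3.1  6.4 -3.8] M [ 1.19 -0.65  0.14] w 0.0118 j [-0.22  0.33  1.91  0.    0.89 -0.68]
shift total [-0.0008 -0.0004  0.0002] = 1 x [-0.0008 -0.0004  0.0002]  turn 30.09 = 4 x 7.52
```

arm_command(
  deltas=[
    [0, 0.0008, 0.0018, 0, 0, 0, 5],
    [0, 0, 0, 0, 0, 0, 5],
    [0, 0, 0, 0, 0, 0, 5],
    [0, 0, 0, 0, 0, 0, 5],
    [0, 0, 0, 0, 0, 0, 5],
    [0, 0, 0, 0, 0, 0, 5],
    [0, 0, 0, 0, 0, 0, 0],
    [0, 0, 0, 0, 0, 0, 0],
  ],
)

```text
t: 10.88
eef_pos: [0.4846, 0.0077, 0.0469]
tool_rot: [0.73, 0.683, 0.001, 0.001]
ft_force: [3.9, 3.7, -3.4]
grip_width: 0.127
```

Run:
```python
from plan import *
show(); go(.4832,.0062,.0467,-4)
from h import *
crop(snap("scene"),205,160,275,222,10,"pics/s10.png"); crop(snap("top"),225,190,285,240,10,"pics/t10.png")
```

```text
t 10.88 p [0.4846 0.0077 0.0469] psi -3.79 tilt [0.11 0.02] F [ 3.9  3.7 -3.4] M [ 0.68 -0.87  0.12] w 0.0118 j [-0.22  0.33  1.91  0.    0.9  -0.15]
shift total [-0.0016 -0.0013  0.0002] = 1 x [-0.0016 -0.0013  0.0002]  turn 0.21 = 1 x 0.21
```

View pics/s10.png

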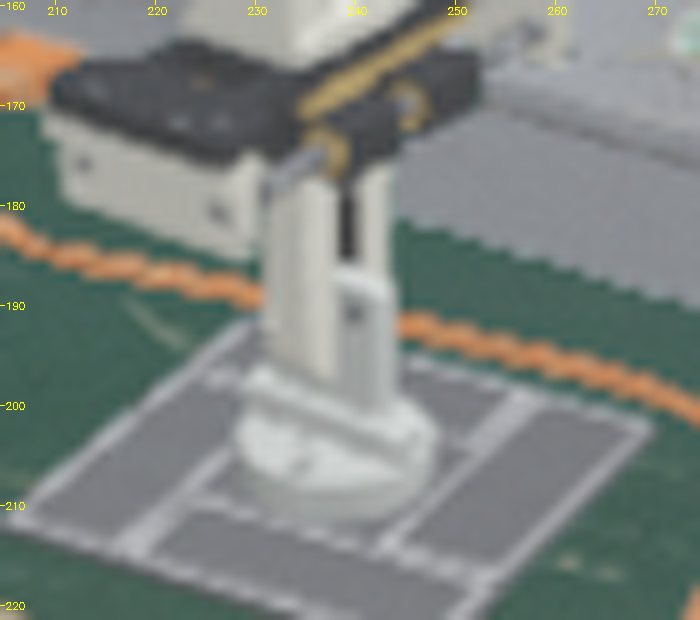

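arm_command(
  deltas=[
    [0, 0.0004, 0.0015, 0, 0, 0, 5],
    [0, 0, 0, 0, 0, 0, 5],
    [0, 0, 0, 0, 0, 0, 5],
    [0, 0, 0, 0, 0, 0, 5],
    [0, 0, 0, 0, 0, 0, 5],
    [0, 0, 0, 0, 0, 0, 5],
    [0, 0, 0, 0, 0, 0, 0],
    [0, 0, 0, 0, 0, 0, 0],
  ],
)

```text
t: 11.98
eef_pos: [0.486, 0.0076, 0.0469]
tool_rot: [0.882, 0.471, 0.001, 0.001]
ft_force: [5.3, 1.8, -3.9]
grip_width: 0.129
```

Run:
```python
from plan import *
show()
```

```text
t 11.97 p [0.486  0.0076 0.0469] psi -33.75 tilt [ 0.1  -0.02] F [ 5.3  1.8 -3.9] M [ 0.3  -0.99  0.07] w 0.012 j [-0.21  0.34  1.91  0.    0.9   0.37]
```

arm_command(
  deltas=[
    [0, 0, 0.0014, 0, 0, 0, 4],
    [0, 0, 0, 0, 0, 0, 4],
    [0, 0, 0, 0, 0, 0, 4],
    [0, 0, 0, 0, 0, 0, 0],
    [0, 0, 0, 0, 0, 0, 2],
    [0, 0, 0, 0, 0, 0, 2],
    [0, 0, 0, 0, 0, 0, 0],
    [0, 0, 0, 0, 0, 0, 0],
  ],
)

```text
t: 12.98
eef_pos: [0.4868, 0.007, 0.0469]
tool_rot: [0.939, 0.343, 0.0, 0.0]
ft_force: [4.2, 2.5, -2.4]
grip_width: 0.124
```

Run:
```python
from plan import *
show()
```

```text
t 12.97 p [0.4868 0.007  0.0469] psi -49.87 tilt [ 0.05 -0.  ] F [ 4.2  2.5 -2.4] M [ 0.47 -0.85  0.07] w 0.0115 j [-0.22  0.34  1.9   0.    0.9   0.65]
```

arm_command(
  deltas=[
    [0, 0, 0, 0, 0, 0, 2],
    [0, 0, 0, 0, 0, 0, 2],
    [0, 0, 0, 0, 0, 0, 0],
    [0, 0, 0, 0, 0, 0, 0],
  ],
)

```text
t: 13.48
eef_pos: [0.4869, 0.0068, 0.0469]
tool_rot: [0.951, 0.31, 0.0, 0.0]
ft_force: [5.1, 1.8, -2.9]
grip_width: 0.129
```

Run:
```python
from plan import *
show()
from h import *
crop(snap("scene"),205,160,275,222,10,"pics/s11.png")
```

```text
t 13.47 p [0.4869 0.0068 0.0469] psi -53.85 tilt [ 0.06 -0.02] F [ 5.1  1.8 -2.9] M [ 0.33 -0.91  0.21] w 0.012 j [-0.22  0.34  1.9  -0.    0.9   0.72]
```

View pics/s11.png

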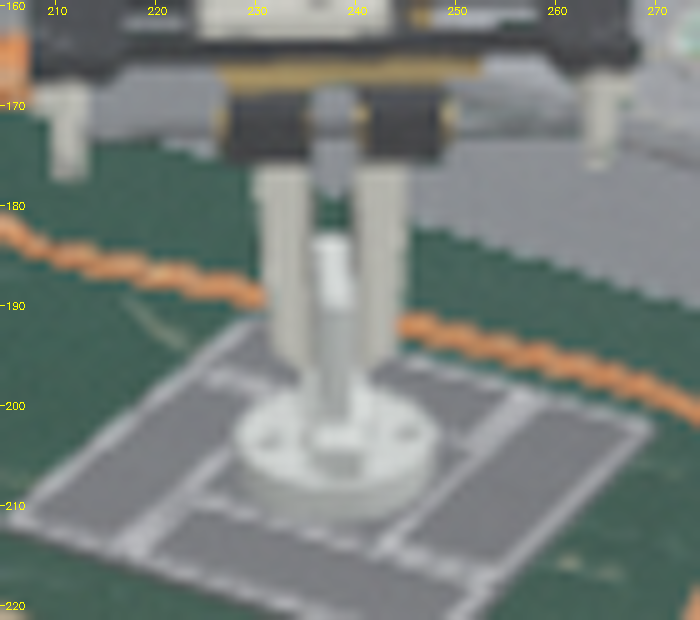

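arm_command(
  deltas=[
    [0, 0, 0, 0, 0, 0, 2],
    [0, 0, 0, 0, 0, 0, 1],
    [0, 0, 0, 0, 0, 0, 0],
    [0, 0, 0, 0, 0, 0, 0],
  ],
)

```text
t: 14.02
eef_pos: [0.4869, 0.0066, 0.0469]
tool_rot: [0.958, 0.286, 0.0, 0.001]
ft_force: [4.7, 0.2, -2.7]
grip_width: 0.127
```

Run:
```python
from plan import *
show()
```

```text
t 14.03 p [0.4869 0.0066 0.0469] psi -56.78 tilt [ 0.06 -0.06] F [ 4.7  0.2 -2.7] M [ 0.1  -0.93  0.79] w 0.0118 j [-0.22  0.34  1.9  -0.    0.9   0.78]
```

arm_command(
  deltas=[
    [0, 0, 0, 0, 0, 0, 1],
    [0, 0, 0, 0, 0, 0, 0],
    [0, 0, 0, 0, 0, 0, 0],
    [0, 0, 0, 0, 0, 0, -3],
    [0, 0, 0, 0, 0, 0, -2.5],
    [0, 0, 0, 0, 0, 0, 0],
    [0, 0, 0, 0, 0, 0, 0],
  ],
)

```text
t: 14.9
eef_pos: [0.4867, 0.0069, 0.0468]
tool_rot: [0.947, 0.322, 0.0, 0.0]
ft_force: [4.4, 0.6, -1.4]
grip_width: 0.123
```

Run:
```python
from plan import *
show()
```

```text
t 14.9 p [0.4867 0.0069 0.0468] psi -52.44 tilt [ 0.04 -0.01] F [ 4.4  0.6 -1.4] M [ 0.24 -0.9  -0.01] w 0.0114 j [-0.22  0.34  1.9  -0.    0.9   0.7 ]
```

arm_command(
  deltas=[
    [0, 0.0008, 0.0006, 0, 0, 0, 0],
    [0, 0, 0, 0, 0, 0, 0],
    [0, 0, 0, -0.01, 0, 0, 0],
    [0, 0, 0, -0.01, 0, 0, 0],
    [0, 0, 0, -0.03, 0, 0, 0],
    [0, 0, 0, -0.04, 0, 0, 0],
    [0, 0, 0, 0, 0, 0, 0],
    [0, 0, 0, 0, 0, 0, 0],
  ],
)

```text
t: 15.9
eef_pos: [0.4861, 0.0072, 0.1361]
tool_rot: [0.947, 0.322, -0.001, -0.0]
ft_force: [0.2, 0.2, -2.5]
grip_width: 0.126
```

Run:
```python
from plan import *
show(); go(.5186,.2441,.135,103.7)
from h import *
s=snap("scene");crop(s,215,185,262,225,14,"pics/s12.png"); crop(s,190,120,285,225,7,"pics/s13.png")
# predicted hole pixels for ring angle
for a in (40.7,130.7,220.7,310.7,): 
    r=np.radians(a); print(a,proj("scene",[.4832+.023*np.cos(r),.0047+.023*np.sin(r),.019]))
```

```text
t 15.9 p [0.4861 0.0072 0.1361] psi -52.39 tilt [-0.1   0.01] F [ 0.2  0.2 -2.5] M [-0.06  0.14  0.05] w 0.0117 j [-0.22  0.22  1.8  -0.    1.12  0.7 ]
shift total [ 0.1703 -0.1678  0.0011] = 5 x [ 0.0341 -0.0336  0.0002]  turn -156.09 = 16 x -9.76
40.7 [237.09737281 200.00774497]
130.7 [230.95326732 203.9744027 ]
220.7 [238.72583342 207.11028781]
310.7 [244.81250582 203.03883327]
```

View pics/s12.png

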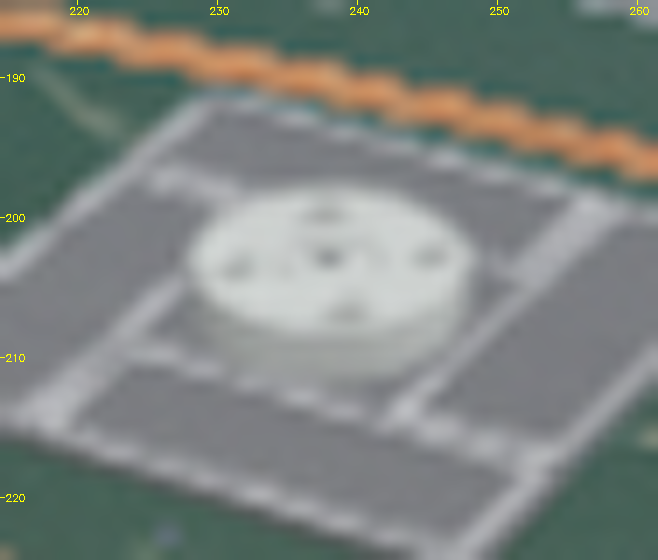

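View pics/s13.png

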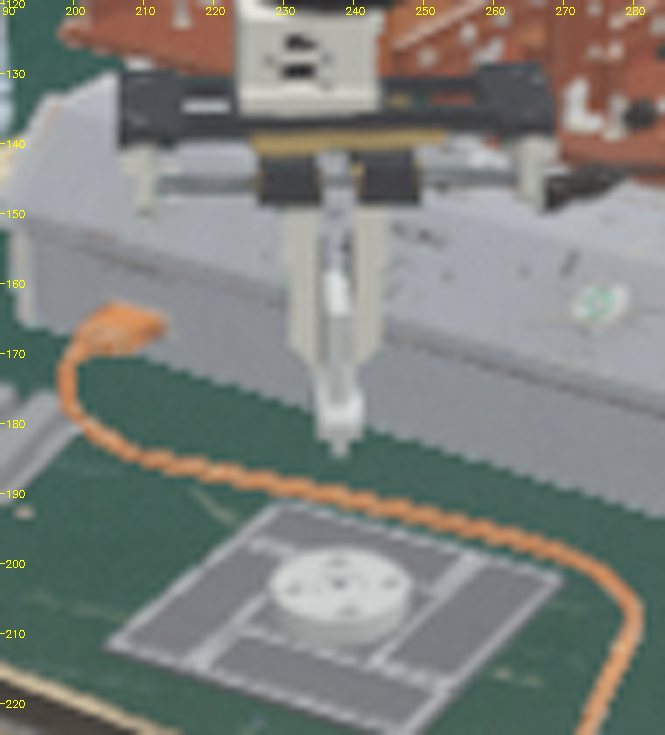

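Run:
```python
from plan import *
go(.5187,.2439,.12,-76.3)
```

```text
shift total [ 0.1705 -0.1674  0.0156] = 5 x [ 0.0341 -0.0335  0.0031]  turn 23.92 = 3 x 7.97
```

arm_command(
  deltas=[
    [0, 0.0341, -0.0335, 0.003, 0, 0, 0],
    [0, 0.0341, -0.0335, 0.003, 0, 0, 0],
    [0, 0.0341, -0.0335, 0.003, 0, 0, 0],
    [0, 0.0341, -0.0335, 0.003, 0, 0, 0],
    [0, 0.0341, -0.0335, 0.003, 0, 0, 0],
    [0, 0, 0, 0.01, 0, 0, 8],
    [0, 0, 0, 0.01, 0, 0, 8],
    [0, 0, 0, 0.01, 0, 0, 8],
    [0, 0, 0, 0, 0, 0, 0],
    [0, 0, 0, 0, 0, 0, 0],
    [0, 0, 0, 0, 0, 0, 0],
  ],
)

```text
t: 17.32
eef_pos: [0.5203, 0.2437, 0.0918]
tool_rot: [0.993, 0.119, 0.0, -0.0]
ft_force: [0.2, -0.7, -2.3]
grip_width: 0.128
```

Run:
```python
from plan import *
show(); go(.5187,.2439,.047,-76.3)
from h import *
s=snap("scene");crop(s,155,140,225,200,11,"pics/s14.png")
s,p,M,psi=state()
a=np.radians(psi+90);u=np.array([np.cos(a),np.sin(a)]);v=np.array([-u[1],u[0]]);z=.008+p[2]-.046;c=p[:2]
for n,d,e,h in (("bar nearL",-.032,.01,.024),("bar nearR",-.032,-.01,.024),("bar farR",.032,-.01,.024),("prong near",-.023,0,0),("prong far",.023,0,0)): print(n,proj("scene",np.r_[c+d*u+e*v,z+h]))
```

```text
t 17.32 p [0.5203 0.2437 0.0918] psi -76.31 tilt [0.01 0.  ] F [ 0.2 -0.7 -2.3] M [-0.08  0.15 -0.04] w 0.0119 j [ 0.24  0.41  1.64 -0.    1.08  1.58]
shift total [-0.0015 -0.0006  0.0448] = 1 x [-0.0015 -0.0006  0.0448]  turn -0.01 = 1 x -0.01
bar nearL [181.38811603 169.32480215]
bar nearR [186.53443689 170.17341501]
bar farR [194.54402243 162.86232259]
prong near [185.61273501 174.77789938]
prong far [191.36648223 169.42723738]
```

View pics/s14.png

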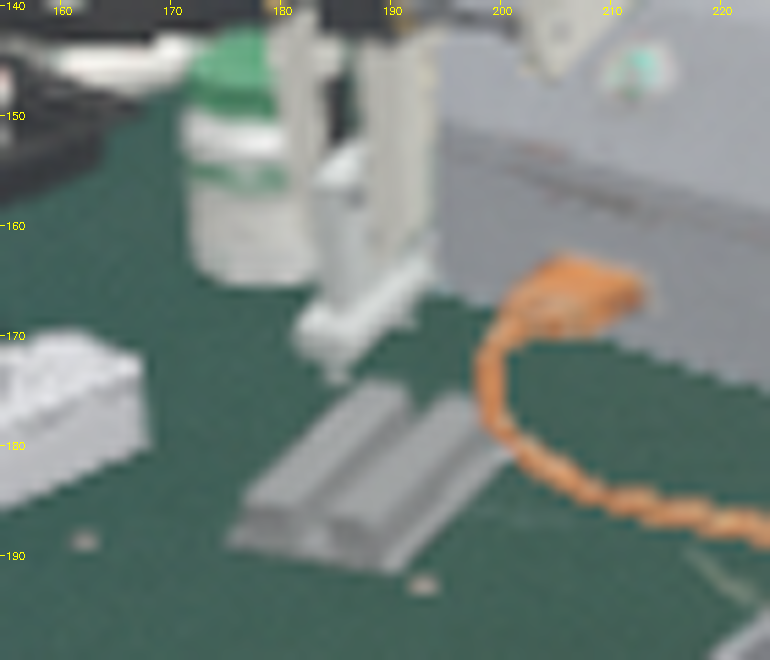

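Aligned. Descend with correction, to just above contact.

arm_command(
  deltas=[
    [0, -0.0015, -0.0006, 0.015, 0, 0, 0],
    [0, 0, 0, 0.015, 0, 0, 0],
    [0, 0, 0, 0.008, 0, 0, 0],
    [0, 0, 0, 0.004, 0, 0, 0],
    [0, 0, 0, 0.002, 0, 0, 0],
    [0, 0, 0, 0, 0, 0, 0],
    [0, 0, 0, 0, 0, 0, 0],
  ],
)

```text
t: 18.25
eef_pos: [0.5189, 0.2441, 0.048]
tool_rot: [0.993, 0.119, 0.0, -0.0]
ft_force: [-0.1, 0.0, -2.2]
grip_width: 0.126
```

Run:
```python
from plan import *
show(); go(.5187,.2439,.046,-76.3)
from h import *
s=snap("scene");crop(s,155,140,225,200,11,"pics/s15.png")
```

```text
t 18.25 p [0.5189 0.2441 0.048 ] psi -76.38 tilt [0.05 0.01] F [-0.1  0.  -2.2] M [-0.01  0.16 -0.  ] w 0.0117 j [ 0.25  0.47  1.69 -0.    0.99  1.58]
shift total [-0.0002  0.0001  0.002 ] = 1 x [-0.0002  0.0001  0.002 ]  turn -0.08 = 1 x -0.08
```

View pics/s15.png

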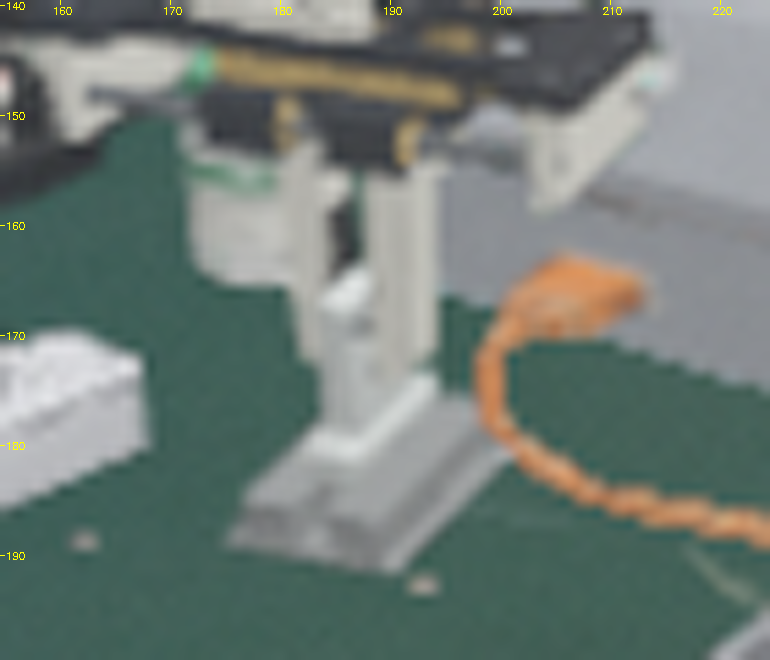

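arm_command(
  deltas=[
    [0, 0, 0, 0.0018, 0, 0, 0],
    [0, 0, 0, 0, 0, 0, 0],
    [0.02, 0, 0, 0, 0, 0, 0],
    [0.04, 0, 0, 0, 0, 0, 0],
    [0.05, 0, 0, 0, 0, 0, 0],
    [0.05, 0, 0, 0, 0, 0, 0],
    [0.05, 0, 0, -0.02, 0, 0, 0],
    [0.05, 0, 0, -0.04, 0, 0, 0],
    [0.05, 0, 0, -0.05, 0, 0, 0],
    [0.05, 0, 0, -0.04, 0, 0, 0],
    [0.05, -0.05, 0, 0, 0, 0, 0],
    [0.05, -0.05, 0, 0, 0, 0, 0],
    [0.05, -0.05, 0, 0, 0, 0, 0],
    [0.05, 0, 0, 0, 0, 0, 0],
  ],
)

```text
t: 20.05
eef_pos: [0.3692, 0.2081, 0.1958]
tool_rot: [0.993, 0.119, -0.001, 0.0]
ft_force: [0.3, -0.2, -0.1]
grip_width: 0.536
```

Run:
```python
from plan import *
show()
from h import *
t=snap("top");s=snap("scene");cv2.imwrite("pics/top20.png",t);cv2.imwrite("pics/scene20.png",s)
crop(s,155,140,225,200,11,"pics/s16.png")
```

```text
t 20.05 p [0.3692 0.2081 0.1958] psi -76.34 tilt [-0.09 -0.02] F [ 0.3 -0.2 -0.1] M [-0.02  0.11 -0.07] w 0.0499 j [0.25 0.05 1.85 0.   1.25 1.58]
```

View pics/s16.png

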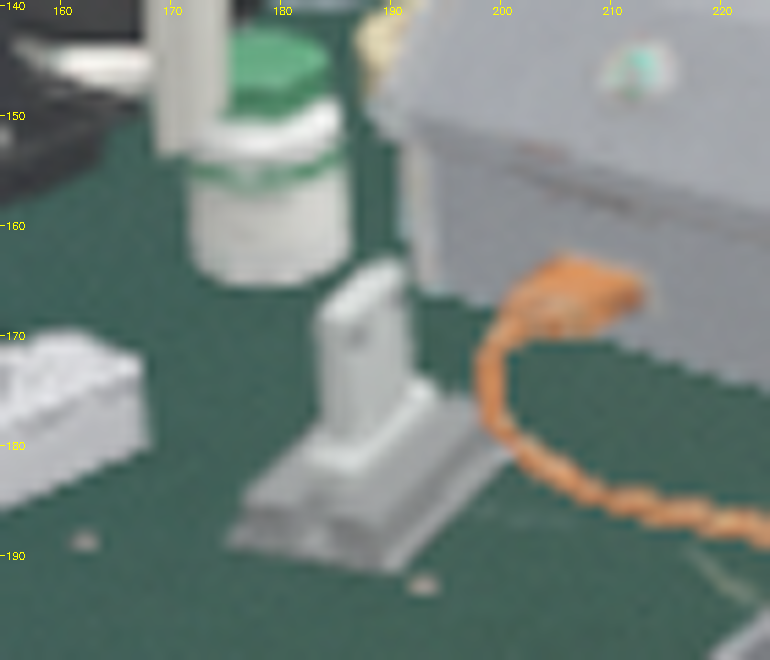

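View pics/top20.png

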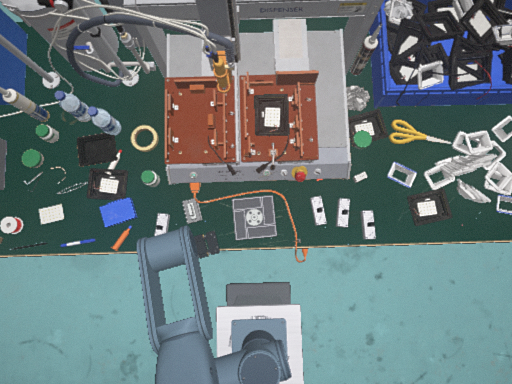

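View pics/scene20.png

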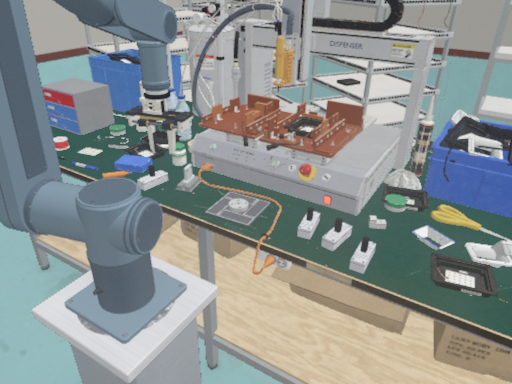

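```bash
cat > drv.py <<'E'
from meas import *
def drivers(t,rois):
    for nm,roi in rois.items():
        b,m=blobs(t,roi,180,20,50)
        for q in b:
            c,wh,a=rect(q,.034); th=a if wh[0]>wh[1] else a+90; th=(th+90)%180-90
            print(nm,"centre",c,"size",wh,"theta",round(th,2))
C=np.array([.4836,.0047]);yaw=np.radians(3.94)
def slots():
    for n,x,y in (("A far",.057,.023),("B right",.023,-.057),("C near",-.057,-.023),("D left",-.023,.057)):
        print(n,np.round(C+np.array([x*np.cos(yaw)-y*np.sin(yaw),x*np.sin(yaw)+y*np.cos(yaw)]),4))
E
python3 - <<'E'
from drv import *
t=cv2.imread("pics/top20.png")
drivers(t,dict(d1=(150,206,175,234),d2=(302,186,332,232),d3=(330,188,355,235),d4=(356,200,386,244)))
slots()
# slot centres measured from outlines? check corner of pallet outlines
s=cv2.imread("pics/scene20.png"); crop(s,290,195,385,280,7,"pics/s17.png")
crop(t,228,192,280,242,12,"pics/t17.png",5)
# post tops
tt=cv2.cvtColor(t,cv2.COLOR_BGR2GRAY)
for n,roi in dict(d2=(312,203,328,217),d3=(337,205,353,218),d4=(364,217,379,230)).items():
    x0,y0,x1,y1=roi;k=8;c=cv2.resize(tt[y0:y1,x0:x1],None,fx=k,fy=k,interpolation=cv2.INTER_CUBIC)
    nn,l,st,ce=cv2.connectedComponentsWithStats((c<60).astype(np.uint8)); 
    for i in range(1,nn):
        if st[i][4]>300: print(n,"black blob",[ (st[i][0])/k+x0-.5,(st[i][0]+st[i][2])/k+x0-.5,st[i][1]/k+y0-.5,(st[i][1]+st[i][3])/k+y0-.5])
for n,c in dict(d2=(.5006,-.2431),d3=(.4901,-.3373),d4=(.4409,-.4319)).items():
    print(n,"pred top",proj("top",[*c,.074]),"pred bottom",proj("top",[*c,.034]),"scene top",proj("scene",[*c,.074]))
E
```

```text
d1 centre [0.4666 0.3568] size [0.0396 0.079 ] theta -8.02
d2 centre [ 0.5005 -0.243 ] size [0.1077 0.0401] theta 8.76
d3 centre [ 0.4901 -0.3373] size [0.0385 0.1072] theta -8.11
d4 centre [ 0.4407 -0.432 ] size [0.1068 0.0394] theta 1.43
A far [0.5389 0.0316]
B right [ 0.5105 -0.0506]
C near [ 0.4283 -0.0222]
D left [0.4567 0.06  ]
d2 black blob [np.float64(316.875), np.float64(321.0), np.float64(207.875), np.float64(211.25)]
d3 black blob [np.float64(342.0), np.float64(346.5), np.float64(209.875), np.float64(213.25)]
d4 black blob [np.float64(367.625), np.float64(374.625), np.float64(221.25), np.float64(225.5)]
d2 pred top [320.13916671 208.99270615] pred bottom [318.41559886 210.01677911] scene top [310.0504078  208.53430107]
d3 pred top [345.62659125 211.05976476] pred bottom [343.20051661 212.02772935] scene top [338.64058611 219.63446243]
d4 pred top [371.99256124 223.56228615] pred bottom [368.82737838 224.18898919] scene top [365.48167245 238.86899774]
```

View pics/s17.png

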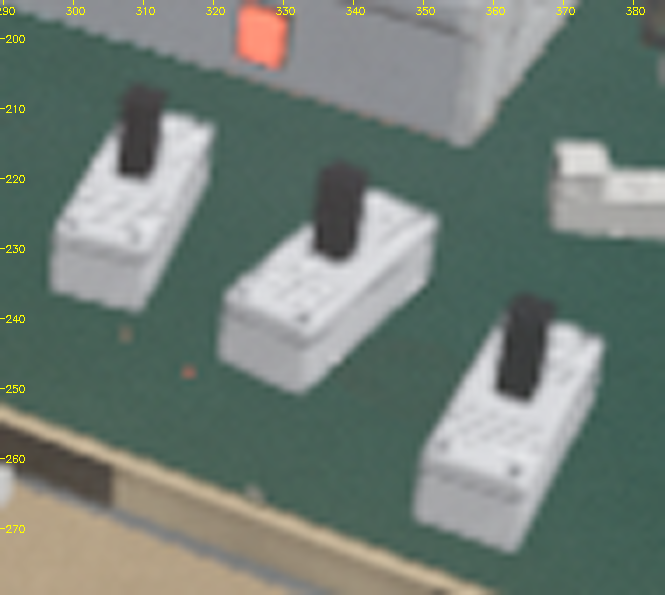

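View pics/t17.png

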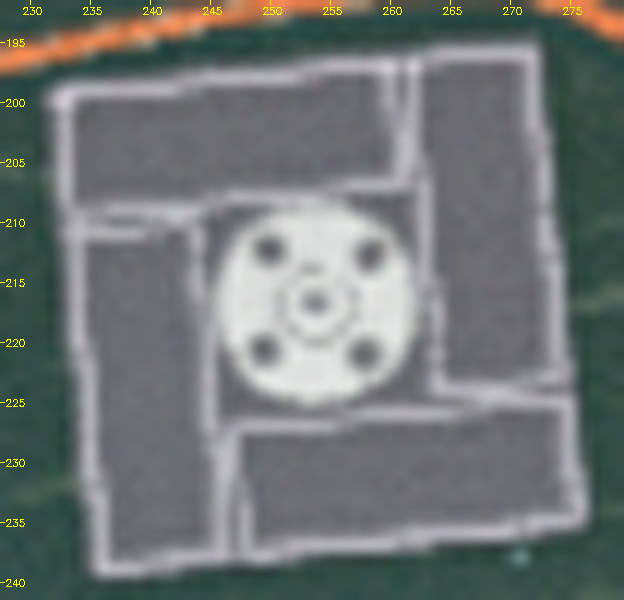

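Run:
```python
from plan import *
from h import tri
print("post top d3",tri((340.0,219.5),(345.6,211.0)),"d4",tri((365,238.5),(372.2,223.3)))
go(.4527,.3590,.13,-97.95)
```

```text
post top d3 (array([ 0.49116412, -0.33893769,  0.07414234]), np.float64(0.003786567914666117)) d4 (array([ 0.44135641, -0.43142182,  0.07493   ]), np.float64(0.00214344865581456))
shift total [ 0.1126 -0.1273  0.0665] = 4 x [ 0.0281 -0.0318  0.0166]  turn 21.57 = 3 x 7.19
```

arm_command(
  deltas=[
    [0.05, 0.0281, -0.0318, 0.0166, 0, 0, 0],
    [0.05, 0.0281, -0.0318, 0.0166, 0, 0, 0],
    [0.05, 0.0281, -0.0318, 0.0166, 0, 0, 0],
    [0.05, 0.0281, -0.0318, 0.0166, 0, 0, 0],
    [0.05, 0, 0, 0, 0, 0, 7.2],
    [0.05, 0, 0, 0, 0, 0, 7.2],
    [0.05, 0, 0, 0, 0, 0, 7.2],
    [0.05, 0, 0, 0, 0, 0, 0],
    [0.05, 0, 0, 0, 0, 0, 0],
    [0.05, 0, 0, 0, 0, 0, 0],
  ],
)

```text
t: 21.4
eef_pos: [0.4524, 0.3588, 0.1294]
tool_rot: [0.998, -0.069, 0.0, -0.0]
ft_force: [0.4, -0.3, 0.3]
grip_width: 0.536
```

Run:
```python
from plan import *
show(); go(.4527,.3590,.043,-97.95)
from h import *
s=snap("scene");crop(s,100,120,200,200,8,"pics/s18.png")
```

```text
t 21.4 p [0.4524 0.3588 0.1294] psi -97.92 tilt [0. 0.] F [ 0.4 -0.3  0.3] M [0.02 0.18 0.03] w 0.0499 j [ 0.48  0.38  1.59 -0.    1.17  2.19]
shift total [ 0.0003 -0.0002  0.0864] = 2 x [ 0.0002 -0.0001  0.0432]  turn 0.03 = 1 x 0.03
```

View pics/s18.png

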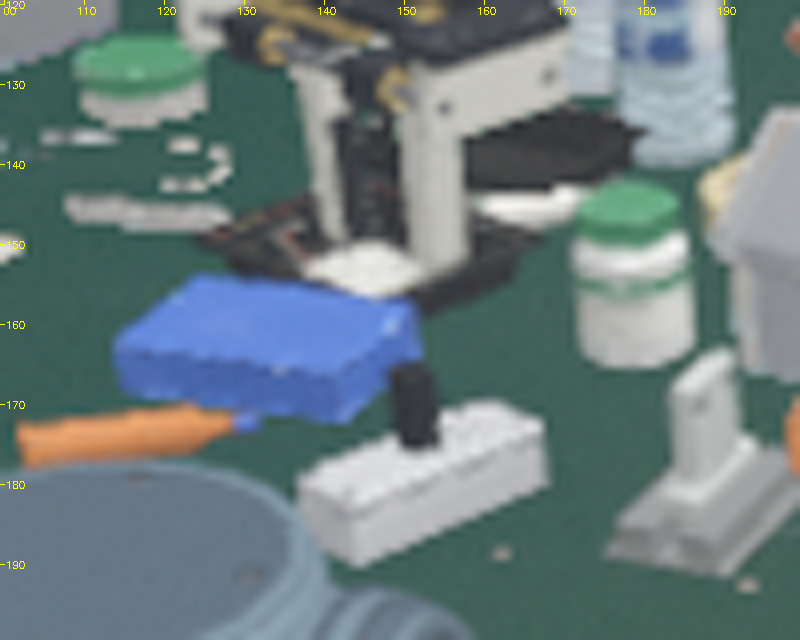

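arm_command(
  deltas=[
    [0.05, 0, 0, 0.03, 0, 0, 0],
    [0.05, 0, 0, 0.03, 0, 0, 0],
    [0.05, 0, 0, 0.016, 0, 0, 0],
    [0.05, 0, 0, 0.01, 0, 0, 0],
    [0.05, 0, 0, 0, 0, 0, 0],
    [0.05, 0, 0, 0, 0, 0, 0],
    [0, 0, 0, 0, 0, 0, 0],
    [0, 0, 0, 0, 0, 0, 0],
    [0, 0, 0, 0, 0, 0, 0],
    [0, 0, 0, 0, 0, 0, 0],
    [0, 0, 0, 0, 0, 0, 0],
  ],
  grip_force=40,
)

```text
t: 22.82
eef_pos: [0.4519, 0.3587, 0.0433]
tool_rot: [0.998, -0.07, -0.0, 0.0]
ft_force: [-0.4, 1.1, -0.5]
grip_width: 0.167
```

Run:
```python
from plan import *
show()
```

```text
t 22.82 p [0.4519 0.3587 0.0433] psi -97.98 tilt [-0.02 -0.01] F [-0.4  1.1 -0.5] M [0.04 0.2  0.01] w 0.0155 j [ 0.48  0.48  1.68 -0.    0.98  2.19]
```

arm_command(
  deltas=[
    [0, 0, 0, -0.02, 0, 0, 0],
    [0, 0, 0, -0.04, 0, 0, 0],
    [0, 0, 0, -0.04, 0, 0, 0],
    [0, 0, 0, -0.02, 0, 0, 0],
    [0, 0, 0, 0, 0, 0, 0],
    [0, 0, 0, 0, 0, 0, 0],
  ],
)

```text
t: 23.58
eef_pos: [0.4512, 0.3582, 0.162]
tool_rot: [0.998, -0.07, -0.001, 0.001]
ft_force: [-0.2, 0.1, -2.1]
grip_width: 0.166
```

Run:
```python
from plan import *
show(); go(.4567,.060,.162,-86.06,.04)
```

```text
t 23.57 p [0.4512 0.3582 0.162 ] psi -97.99 tilt [-0.13 -0.07] F [-0.2  0.1 -2.1] M [0.   0.22 0.01] w 0.0154 j [ 0.48  0.35  1.55 -0.    1.24  2.19]
shift total [ 0.0469  0.2945 -0.    ] = 8 x [ 0.0059  0.0368 -0.    ]  turn -11.93 = 2 x -5.96
```

arm_command(
  deltas=[
    [0, 0.0059, 0.0368, 0, 0, 0, 0],
    [0, 0.0059, 0.0368, 0, 0, 0, 0],
    [0, 0.0059, 0.0368, 0, 0, 0, 0],
    [0, 0.0059, 0.0368, 0, 0, 0, 0],
    [0, 0.0059, 0.0368, 0, 0, 0, 0],
    [0, 0.0059, 0.0368, 0, 0, 0, 0],
    [0, 0.0059, 0.0368, 0, 0, 0, 0],
    [0, 0.0059, 0.0368, 0, 0, 0, 0],
    [0, 0, 0, 0, 0, 0, -6],
    [0, 0, 0, 0.03, 0, 0, -6],
    [0, 0, 0, 0.03, 0, 0, 0],
    [0, 0, 0, 0.02, 0, 0, 0],
    [0, 0, 0, 0, 0, 0, 0],
    [0, 0, 0, 0, 0, 0, 0],
    [0, 0, 0, 0, 0, 0, 0],
  ],
)

```text
t: 25.45
eef_pos: [0.4586, 0.0606, 0.0842]
tool_rot: [0.999, 0.035, 0.001, 0.0]
ft_force: [0.4, 0.5, -3.1]
grip_width: 0.166
```

Run:
```python
from plan import *
show(); go(.4567,.060,.049,-86.06,.04)
from h import *
s=snap("scene");crop(s,190,150,290,225,8,"pics/s19.png")
```

```text
t 25.45 p [0.4586 0.0606 0.0842] psi -85.98 tilt [ 0.09 -0.01] F [ 0.4  0.5 -3.1] M [-0.02  0.18 -0.04] w 0.0155 j [-0.11  0.25  1.92 -0.    0.97  1.39]
shift total [-0.0019  0.0004  0.0352] = 1 x [-0.0019  0.0004  0.0352]  turn 0.08 = 1 x 0.08
```

View pics/s19.png

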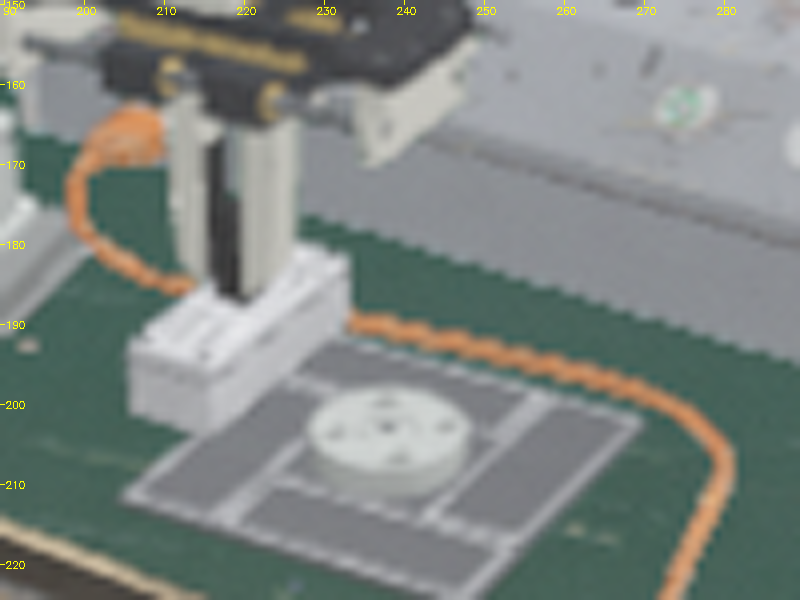

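arm_command(
  deltas=[
    [0, -0.0023, 0.0004, 0.015, 0, 0, 0],
    [0, 0, 0, 0.012, 0, 0, 0],
    [0, 0, 0, 0.006, 0, 0, 0],
    [0, 0, 0, 0.002, 0, 0, 0],
    [0, 0, 0, 0.001, 0, 0, 0],
    [0, 0, 0, 0, 0, 0, 0],
    [0, 0, 0, 0, 0, 0, 0],
  ],
)

```text
t: 26.38
eef_pos: [0.4555, 0.0601, 0.0482]
tool_rot: [0.999, 0.035, 0.0, 0.0]
ft_force: [-3.9, 1.3, 6.9]
grip_width: 0.17
```

Run:
```python
from plan import *
show()
from h import *
s=snap("scene");crop(s,190,150,290,225,8,"pics/s20.png")
```

```text
t 26.38 p [0.4555 0.0601 0.0482] psi -85.97 tilt [ 0.   -0.01] F [-3.9  1.3  6.9] M [-0.07  0.71 -0.04] w 0.0158 j [-0.11  0.3   1.97 -0.    0.88  1.39]
```

View pics/s20.png

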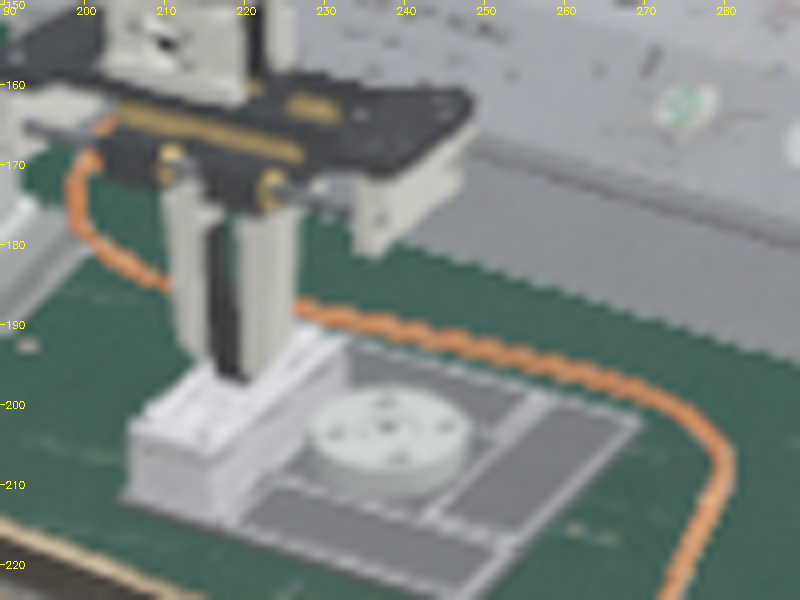

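arm_command(
  deltas=[
    [0.02, 0, 0, 0, 0, 0, 0],
    [0.04, 0, 0, 0, 0, 0, 0],
    [0.05, 0, 0, 0, 0, 0, 0],
    [0.05, 0, 0, -0.01, 0, 0, 0],
    [0.05, 0, 0, -0.03, 0, 0, 0],
    [0.05, 0, 0, -0.04, 0, 0, 0],
    [0.05, 0, 0, -0.04, 0, 0, 0],
    [0.05, 0, 0, -0.03, 0, 0, 0],
    [0.05, 0, 0, 0, 0, 0, 0],
    [0.05, 0, 0, 0, 0, 0, 0],
  ],
)

```text
t: 27.68
eef_pos: [0.4551, 0.0601, 0.1969]
tool_rot: [0.999, 0.035, -0.0, -0.0]
ft_force: [-0.6, 0.1, -0.2]
grip_width: 0.543
```

Run:
```python
from plan import *
show(); go(.5005,-.2430,.13,-81.24,.04)
from drv import *
t=snap("top");cv2.imwrite("pics/top21.png",t)
drivers(t,dict(d2=(302,186,332,232),d3=(330,188,355,235),d4=(356,200,386,244)))
crop(snap("scene"),190,150,290,225,8,"pics/s21.png")
```

```text
t 27.68 p [0.4551 0.0601 0.1969] psi -85.98 tilt [-0.05  0.  ] F [-0.6  0.1 -0.2] M [-0.04  0.13 -0.01] w 0.0505 j [-0.11  0.11  1.77 -0.    1.26  1.39]
shift total [0.0241 0.3056 0.0669] = 8 x [0.003  0.0382 0.0084]  turn -4.74 = 1 x -4.74
d2 centre [ 0.5006 -0.243 ] size [0.1078 0.04  ] theta 8.62
d3 centre [ 0.4673 -0.3165] size [0.0386 0.1075] theta -7.99
d4 centre [ 0.4408 -0.4319] size [0.1068 0.0393] theta 1.52
```

View pics/s21.png

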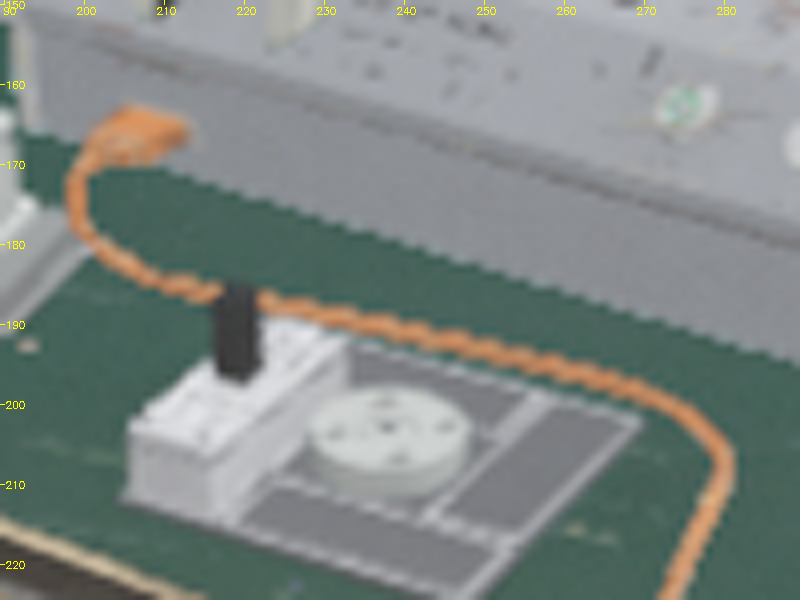

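arm_command(
  deltas=[
    [0.04, 0.003, 0.0382, 0.0, 0, 0, 0],
    [0.04, 0.003, 0.0382, 0.0, 0, 0, 0],
    [0.04, 0.003, 0.0382, 0, 0, 0, 0],
    [0.04, 0.003, 0.0382, 0, 0, 0, 0],
    [0.04, 0.003, 0.0382, 0, 0, 0, 0],
    [0.04, 0.003, 0.0382, 0.02, 0, 0, 0],
    [0.04, 0.003, 0.0382, 0.02, 0, 0, 0],
    [0.04, 0.003, 0.0382, 0.027, 0, 0, -4.7],
    [0.04, 0, 0, 0, 0, 0, 0],
    [0.04, 0, 0, 0, 0, 0, 0],
    [0.04, 0, 0, 0, 0, 0, 0],
  ],
)

```text
t: 29.15
eef_pos: [0.5011, -0.2421, 0.131]
tool_rot: [0.997, 0.076, 0.0, 0.0]
ft_force: [-0.9, -1.1, 0.1]
grip_width: 0.431
```

Run:
```python
from plan import *
show(); go(.5005,-.2430,.043,-81.3,.04)
```

```text
t 29.15 p [ 0.5011 -0.2421  0.131 ] psi -81.25 tilt [ 0.03 -0.01] F [-0.9 -1.1  0.1] M [-0.03  0.21 -0.01] w 0.04 j [-0.65  0.34  1.64  0.    1.15  0.77]
shift total [-0.0008  0.0008  0.088 ] = 3 x [-0.0003  0.0003  0.0293]  turn 0.05 = 1 x 0.05
```

arm_command(
  deltas=[
    [0.04, -0.0008, 0.0008, 0.03, 0, 0, 0],
    [0.04, 0, 0, 0.03, 0, 0, 0],
    [0.04, 0, 0, 0.018, 0, 0, 0],
    [0.04, 0, 0, 0.01, 0, 0, 0],
    [0.04, 0, 0, 0, 0, 0, 0],
    [0.04, 0, 0, 0, 0, 0, 0],
    [0, 0, 0, 0, 0, 0, 0],
    [0, 0, 0, 0, 0, 0, 0],
    [0, 0, 0, 0, 0, 0, 0],
    [0, 0, 0, 0, 0, 0, 0],
  ],
)

```text
t: 30.4
eef_pos: [0.5001, -0.2438, 0.0425]
tool_rot: [0.997, 0.076, -0.0, -0.0]
ft_force: [-0.5, 2.1, 0.4]
grip_width: 0.172
```

Run:
```python
from plan import *
show()
```

```text
t 30.4 p [ 0.5001 -0.2438  0.0425] psi -81.29 tilt [-0.02  0.03] F [-0.5  2.1  0.4] M [ 0.22  0.23 -0.04] w 0.016 j [-0.65  0.45  1.74  0.    0.96  0.76]
```

arm_command(
  deltas=[
    [0, 0, 0, -0.02, 0, 0, 0],
    [0, 0, 0, -0.03, 0, 0, 0],
    [0, 0, 0, -0.02, 0, 0, 0],
    [0, 0, 0, 0, 0, 0, 4.8],
    [0, 0, 0, 0, 0, 0, 0],
    [0, 0, 0, 0, 0, 0, 0],
  ],
)

```text
t: 31.15
eef_pos: [0.4998, -0.2437, 0.1117]
tool_rot: [0.999, 0.035, -0.001, -0.0]
ft_force: [0.7, 0.9, -3.7]
grip_width: 0.169
```

Run:
```python
from plan import *
show(); go(.5100,-.0506,.112,-86.06,.035)
```

```text
t 31.15 p [ 0.4998 -0.2437  0.1117] psi -86.0 tilt [-0.07  0.05] F [ 0.7  0.9 -3.7] M [-0.    0.19  0.03] w 0.0157 j [-0.65  0.36  1.67 -0.    1.11  0.85]
shift total [ 0.0236 -0.1919 -0.0003] = 6 x [ 0.0039 -0.032  -0.0001]  turn 0.06 = 1 x 0.06
```

arm_command(
  deltas=[
    [0, 0.0039, -0.032, 0, 0, 0, 0],
    [0, 0.0039, -0.032, 0, 0, 0, 0],
    [0, 0.0039, -0.032, 0, 0, 0, 0],
    [0, 0.0039, -0.032, 0, 0, 0, 0],
    [0, 0.0039, -0.032, 0, 0, 0, 0],
    [0, 0.0039, -0.032, 0, 0, 0, 0],
    [0, 0, 0, 0.02, 0, 0, 0],
    [0, 0, 0, 0.02, 0, 0, 0],
    [0, 0, 0, 0, 0, 0, 0],
    [0, 0, 0, 0, 0, 0, 0],
    [0, 0, 0, 0, 0, 0, 0],
  ],
)

```text
t: 32.52
eef_pos: [0.5112, -0.0512, 0.0733]
tool_rot: [0.999, 0.034, 0.001, 0.0]
ft_force: [-0.6, -0.2, -4.0]
grip_width: 0.169
```

Run:
```python
from plan import *
show(); go(.5100,-.0506,.048,-86.06,.04)
from h import *
s=snap("scene");crop(s,200,150,300,225,8,"pics/s22.png")
```

```text
t 32.52 p [ 0.5112 -0.0512  0.0733] psi -86.08 tilt [ 0.09 -0.03] F [-0.6 -0.2 -4. ] M [-0.05  0.2  -0.03] w 0.0158 j [-0.32  0.34  1.81 -0.    0.99  1.19]
shift total [-0.0012 -0.0007  0.0253] = 1 x [-0.0012 -0.0007  0.0253]  turn -0.02 = 1 x -0.02
```

View pics/s22.png

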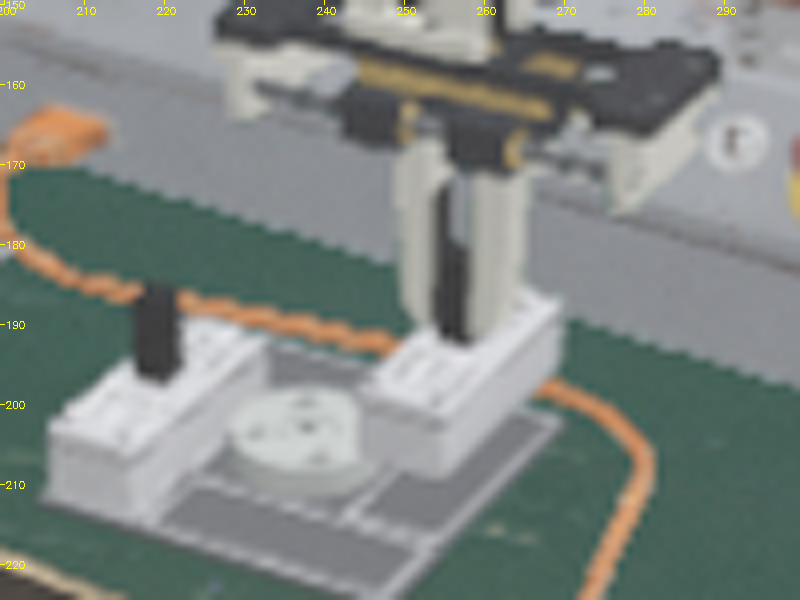

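arm_command(
  deltas=[
    [0, -0.0008, -0.0006, 0.012, 0, 0, 0],
    [0, 0, 0, 0.008, 0, 0, 0],
    [0, 0, 0, 0.004, 0, 0, 0],
    [0, 0, 0, 0.002, 0, 0, 0],
    [0, 0, 0, 0, 0, 0, 0],
    [0, 0, 0, 0, 0, 0, 0],
  ],
)

```text
t: 33.33
eef_pos: [0.509, -0.05, 0.0474]
tool_rot: [0.999, 0.034, -0.001, -0.0]
ft_force: [-6.4, 1.4, 9.9]
grip_width: 0.168
```

Run:
```python
from plan import *
show()
```

```text
t 33.33 p [ 0.509  -0.05    0.0474] psi -86.06 tilt [-0.06  0.01] F [-6.4  1.4  9.9] M [0.18 1.04 0.06] w 0.0156 j [-0.32  0.38  1.84 -0.    0.93  1.19]
```

arm_command(
  deltas=[
    [0.02, 0, 0, 0, 0, 0, 0],
    [0.04, 0, 0, 0, 0, 0, 0],
    [0.04, 0, 0, -0.01, 0, 0, 0],
    [0.04, 0, 0, -0.03, 0, 0, 0],
    [0.04, 0, 0, -0.04, 0, 0, 0],
    [0.04, 0, 0, -0.04, 0, 0, 0],
    [0.04, 0, 0, -0.02, 0, 0, 0],
    [0.04, 0, 0, 0, 0, 0, 0],
    [0.04, 0, 0, 0, 0, 0, 0],
  ],
)

```text
t: 34.45
eef_pos: [0.5092, -0.0502, 0.1857]
tool_rot: [0.999, 0.034, -0.001, -0.0]
ft_force: [-0.4, 0.6, -0.6]
grip_width: 0.43
```

Run:
```python
from plan import *
show(); 
from drv import *
t=snap("top");cv2.imwrite("pics/top22.png",t)
drivers(t,dict(d3=(325,188,357,238),d4=(357,200,388,244)))
crop(snap("scene"),200,150,300,225,8,"pics/s23.png")
crop(t,220,180,290,245,10,"pics/t23.png")
go(.4408,-.4319,.185,1.5,.045)
```

```text
t 34.45 p [ 0.5092 -0.0502  0.1857] psi -86.09 tilt [-0.07  0.02] F [-0.4  0.6 -0.6] M [0.   0.2  0.01] w 0.04 j [-0.32  0.22  1.67 -0.    1.25  1.19]
d3 centre [ 0.4673 -0.3166] size [0.0387 0.1076] theta -7.76
d4 centre [ 0.4408 -0.432 ] size [0.1068 0.0393] theta 1.36
shift total [-9.400e-02  3.763e-01  2.000e-04] = 9 x [-0.0104  0.0418  0.    ]  turn -87.59 = 9 x -9.73
```

View pics/s23.png

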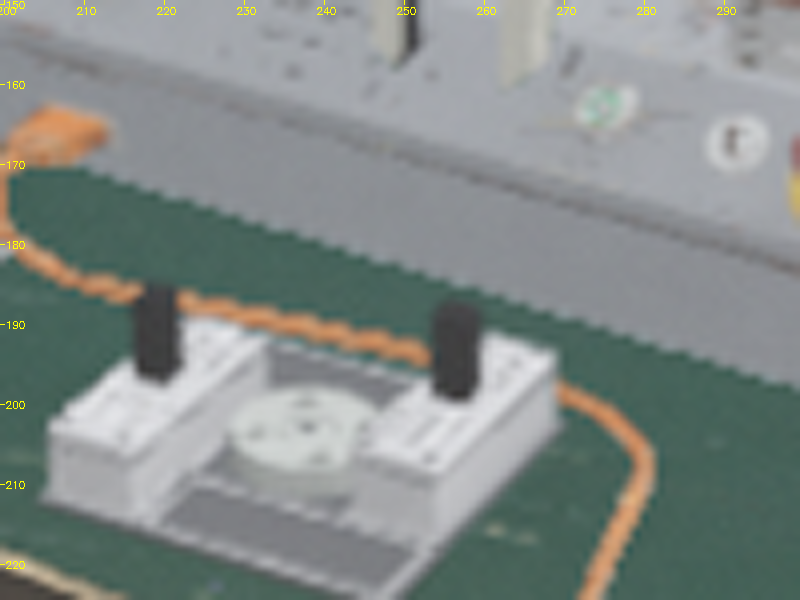

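arm_command(
  deltas=[
    [0.04, -0.0104, 0.0418, 0, 0, 0, 0],
    [0.04, -0.0104, 0.0418, 0, 0, 0, 0],
    [0.04, -0.0104, 0.0418, 0, 0, 0, 0],
    [0.04, -0.0104, 0.0418, 0, 0, 0, 0],
    [0.04, -0.0104, 0.0418, 0, 0, 0, 0],
    [0.04, -0.0104, 0.0418, 0, 0, 0, 0],
    [0.04, -0.0104, 0.0418, 0, 0, 0, 0],
    [0.04, -0.0104, 0.0418, 0, 0, 0, 0],
    [0.04, -0.0104, 0.0418, 0, 0, 0, 0],
    [0.04, 0, 0, 0, 0, 0, -9.7],
    [0.04, 0, 0, 0, 0, 0, -9.7],
    [0.04, 0, 0, 0, 0, 0, -9.7],
    [0.04, 0, 0, 0, 0, 0, -9.7],
    [0.04, 0, 0, 0, 0, 0, -9.7],
    [0.04, 0, 0, 0.01, 0, 0, -9.7],
    [0.04, 0, 0, 0.015, 0, 0, -9.7],
    [0.04, 0, 0, 0.015, 0, 0, -9.7],
    [0.04, 0, 0, 0.015, 0, 0, -9.9],
    [0.04, 0, 0, 0, 0, 0, 0],
  ],
)

```text
t: 36.92
eef_pos: [0.4411, -0.4307, 0.1289]
tool_rot: [0.699, 0.715, 0.0, -0.002]
ft_force: [-0.2, 0.1, 0.1]
grip_width: 0.432
```

arm_command(
  deltas=[
    [0.04, 0, 0, 0, 0, 0, 0],
    [0.04, 0, 0, 0, 0, 0, 0],
  ],
)

```text
t: 37.17
eef_pos: [0.4423, -0.4324, 0.132]
tool_rot: [0.699, 0.715, -0.0, 0.0]
ft_force: [0.3, -0.0, -0.2]
grip_width: 0.432
```

Run:
```python
from plan import *
show(); go(.4408,-.432,.043,1.5,.04)
from h import *
crop(snap("scene"),320,180,420,280,7,"pics/s24.png")
```

```text
t 37.17 p [ 0.4423 -0.4324  0.132 ] psi 1.31 tilt [ 0.04 -0.05] F [ 0.3 -0.  -0.2] M [-0.07  0.07 -0.  ] w 0.0401 j [-0.95  0.45  1.48  0.    1.21 -0.98]
shift total [ 0.0004 -0.0015  0.089 ] = 3 x [ 0.0001 -0.0005  0.0297]  turn -0.19 = 1 x -0.19
```

View pics/s24.png

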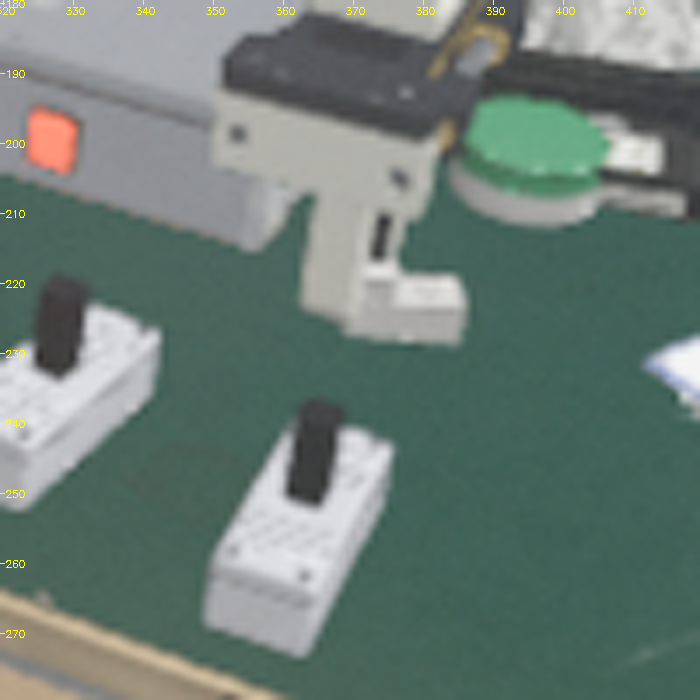

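arm_command(
  deltas=[
    [0.04, 0.0004, -0.0015, 0.03, 0, 0, 0],
    [0.04, 0, 0, 0.03, 0, 0, 0],
    [0.04, 0, 0, 0.019, 0, 0, 0],
    [0.04, 0, 0, 0.01, 0, 0, 0],
    [0.04, 0, 0, 0, 0, 0, 0],
    [0.04, 0, 0, 0, 0, 0, 0],
    [0, 0, 0, 0, 0, 0, 0],
    [0, 0, 0, 0, 0, 0, 0],
    [0, 0, 0, 0, 0, 0, 0],
    [0, 0, 0, 0, 0, 0, 0],
  ],
)

```text
t: 38.48
eef_pos: [0.441, -0.432, 0.0429]
tool_rot: [0.698, 0.716, 0.0, 0.001]
ft_force: [1.9, -0.4, 2.0]
grip_width: 0.168
```

Run:
```python
from plan import *
show()
```

```text
t 38.48 p [ 0.441  -0.432   0.0429] psi 1.41 tilt [ 0.06 -0.05] F [ 1.9 -0.4  2. ] M [-0.04 -0.14 -0.05] w 0.0156 j [-0.96  0.54  1.58  0.    1.03 -0.98]
```

arm_command(
  deltas=[
    [0, 0, 0, -0.02, 0, 0, 0],
    [0, 0, 0, -0.04, 0, 0, 0],
    [0, 0, 0, -0.04, 0, 0, 0],
    [0, 0, 0, -0.02, 0, 0, 0],
    [0, 0, 0, 0, 0, 0, 8],
    [0, 0, 0, 0, 0, 0, 10],
    [0, 0, 0, 0, 0, 0, 10],
    [0, 0, 0, 0, 0, 0, 10],
    [0, 0, 0, 0, 0, 0, 10],
    [0, 0, 0, 0, 0, 0, 10],
    [0, 0, 0, 0, 0, 0, 10],
    [0, 0, 0, 0, 0, 0, 10],
    [0, 0, 0, 0, 0, 0, 9.5],
    [0, 0, 0, 0, 0, 0, 0],
    [0, 0, 0, 0, 0, 0, 0],
    [0, 0, 0, 0, 0, 0, 0],
  ],
)

```text
t: 40.48
eef_pos: [0.4404, -0.4315, 0.1622]
tool_rot: [0.999, 0.035, -0.0, -0.0]
ft_force: [-0.3, 0.8, -3.4]
grip_width: 0.171
```

Run:
```python
from plan import *
show();go(.5389,.0316,.160,-86.06,.035)
```

```text
t 40.48 p [ 0.4404 -0.4315  0.1622] psi -85.98 tilt [-0.02  0.02] F [-0.3  0.8 -3.4] M [-0.04  0.14  0.01] w 0.0159 j [-0.96  0.42  1.45 -0.    1.28  0.54]
shift total [ 0.1307 -0.4551  0.0022] = 14 x [ 0.0093 -0.0325  0.0002]  turn 0.08 = 1 x 0.08
```

arm_command(
  deltas=[
    [0, 0.0093, -0.0325, 0, 0, 0, 0],
    [0, 0.0093, -0.0325, 0, 0, 0, 0],
    [0, 0.0093, -0.0325, 0, 0, 0, 0],
    [0, 0.0093, -0.0325, 0, 0, 0, 0],
    [0, 0.0093, -0.0325, 0, 0, 0, 0],
    [0, 0.0093, -0.0325, 0, 0, 0, 0],
    [0, 0.0093, -0.0325, 0, 0, 0, 0],
    [0, 0.0093, -0.0325, 0, 0, 0, 0],
    [0, 0.0093, -0.0325, 0, 0, 0, 0],
    [0, 0.0093, -0.0325, 0, 0, 0, 0],
    [0, 0.0093, -0.0325, 0, 0, 0, 0],
    [0, 0.0093, -0.0325, 0, 0, 0, 0],
    [0, 0.0093, -0.0325, 0, 0, 0, 0],
    [0, 0.0093, -0.0325, 0, 0, 0, 0],
    [0, 0, 0, 0.02, 0, 0, 0],
    [0, 0, 0, 0.03, 0, 0, 0],
    [0, 0, 0, 0, 0, 0, 0],
    [0, 0, 0, 0, 0, 0, 0],
    [0, 0, 0, 0, 0, 0, 0],
  ],
)

```text
t: 42.85
eef_pos: [0.5404, 0.0309, 0.1139]
tool_rot: [0.999, 0.034, 0.001, 0.0]
ft_force: [-0.5, 0.6, -3.5]
grip_width: 0.166
```

Run:
```python
from plan import *
show();go(.5389,.0316,.048,-86.06,.035)
from h import *
crop(snap("scene"),200,140,300,215,8,"pics/s25.png")
crop(snap("top"),220,180,290,245,10,"pics/t25.png")
```

```text
t 42.85 p [0.5404 0.0309 0.1139] psi -86.08 tilt [ 0.15 -0.02] F [-0.5  0.6 -3.5] M [ 0.02  0.12 -0.03] w 0.0154 j [-0.15  0.34  1.7  -0.    1.1   1.35]
shift total [-0.0014 -0.0008  0.0659] = 2 x [-0.0007 -0.0004  0.0329]  turn -0.02 = 1 x -0.02
```

View pics/s25.png

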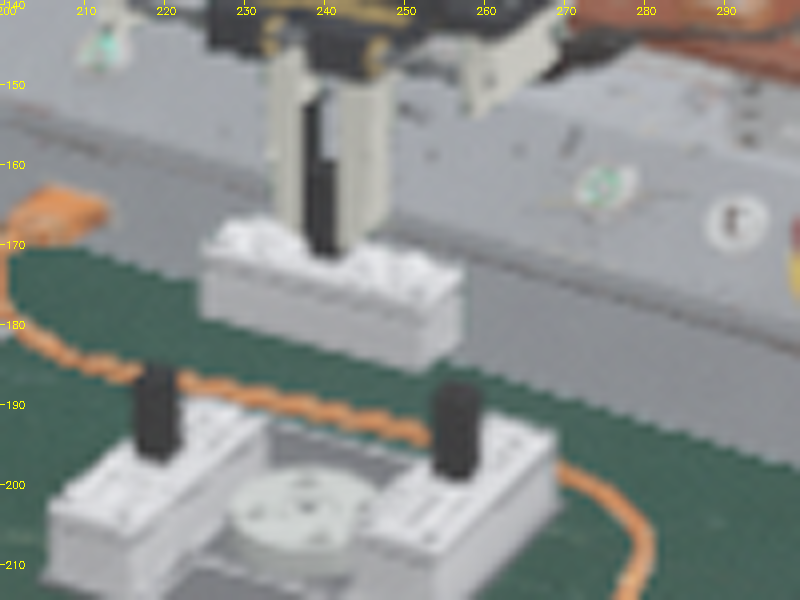

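arm_command(
  deltas=[
    [0, -0.0007, -0.0007, 0.02, 0, 0, 0],
    [0, 0, 0, 0.02, 0, 0, 0],
    [0, 0, 0, 0.01, 0, 0, 0],
    [0, 0, 0, 0, 0, 0, 0],
    [0, 0, 0, 0, 0, 0, 0],
  ],
)

```text
t: 43.58
eef_pos: [0.5393, 0.0317, 0.0633]
tool_rot: [0.999, 0.034, 0.001, 0.0]
ft_force: [-0.2, 0.1, -3.9]
grip_width: 0.167
```

Run:
```python
from plan import *
show();go(.5389,.0316,.048,-86.06,.035)
from h import *
crop(snap("scene"),200,140,300,215,8,"pics/s26.png")
```

```text
t 43.58 p [0.5393 0.0317 0.0633] psi -86.08 tilt [ 0.08 -0.01] F [-0.2  0.1 -3.9] M [ 0.01  0.12 -0.02] w 0.0155 j [-0.15  0.4   1.76  0.    0.99  1.35]
shift total [-0.0004  0.0001  0.0153] = 1 x [-0.0004  0.0001  0.0153]  turn -0.02 = 1 x -0.02
```

View pics/s26.png

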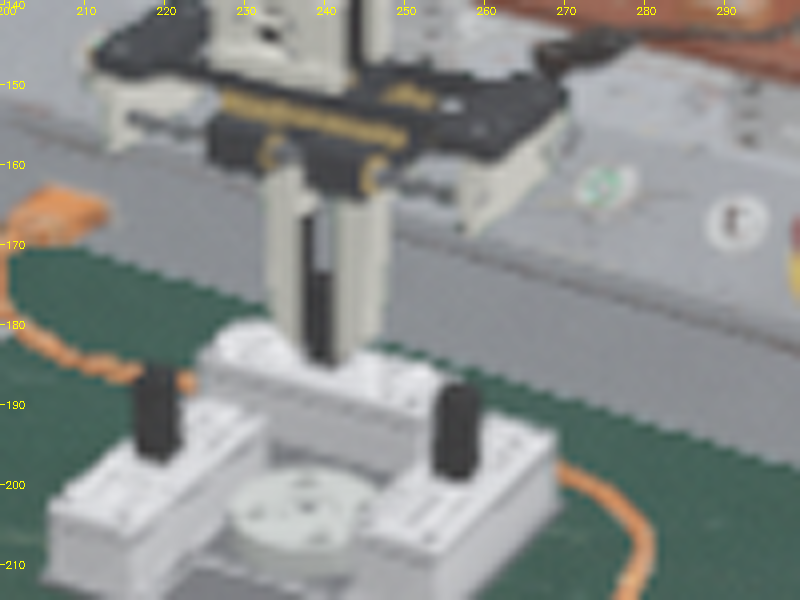

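arm_command(
  deltas=[
    [0, 0.0005, 0, 0.008, 0, 0, 0],
    [0, 0, 0, 0.005, 0, 0, 0],
    [0, 0, 0, 0.0025, 0, 0, 0],
    [0, 0, 0, 0, 0, 0, 0],
    [0, 0, 0, 0, 0, 0, 0],
  ],
)

```text
t: 44.25
eef_pos: [0.5388, 0.0319, 0.0479]
tool_rot: [0.999, 0.034, -0.0, 0.0]
ft_force: [-3.2, 0.1, 7.8]
grip_width: 0.167
```

Run:
```python
from plan import *
show()
```

```text
t 44.25 p [0.5388 0.0319 0.0479] psi -86.07 tilt [-0.01 -0.01] F [-3.2  0.1  7.8] M [-0.02  0.85 -0.05] w 0.0155 j [-0.15  0.42  1.77 -0.    0.95  1.35]
```

Contact at the expected height. Release and rise.

arm_command(
  deltas=[
    [0.02, 0, 0, 0, 0, 0, 0],
    [0.04, 0, 0, 0, 0, 0, 0],
    [0.04, 0, 0, -0.01, 0, 0, 0],
    [0.04, 0, 0, -0.03, 0, 0, 0],
    [0.04, 0, 0, -0.04, 0, 0, 0],
    [0.04, 0, 0, -0.04, 0, 0, 0],
    [0.04, 0, 0, -0.02, 0, 0, 0],
    [0.04, 0, 0, 0, 0, 0, 0],
    [0.04, 0, 0, 0, 0, 0, 0],
  ],
)

```text
t: 45.38
eef_pos: [0.5385, 0.0319, 0.1862]
tool_rot: [0.999, 0.034, -0.001, -0.0]
ft_force: [0.1, 0.7, 0.3]
grip_width: 0.431
```

Run:
```python
from plan import *
show(); 
from drv import *
t=snap("top");cv2.imwrite("pics/top23.png",t)
drivers(t,dict(d3=(315,188,357,242)))
crop(snap("scene"),200,150,300,225,8,"pics/s27.png")
go(.4673,-.3166,.186,-7.9,.045)
```

```text
t 45.38 p [0.5385 0.0319 0.1862] psi -86.08 tilt [-0.07  0.01] F [0.1 0.7 0.3] M [-0.02  0.16  0.  ] w 0.0401 j [-0.15  0.26  1.61 -0.    1.27  1.35]
d3 centre [ 0.4673 -0.3166] size [0.0388 0.1075] theta -7.82
shift total [-0.0946  0.3429 -0.0004] = 8 x [-0.0118  0.0429 -0.0001]  turn -78.18 = 8 x -9.77
```

View pics/s27.png

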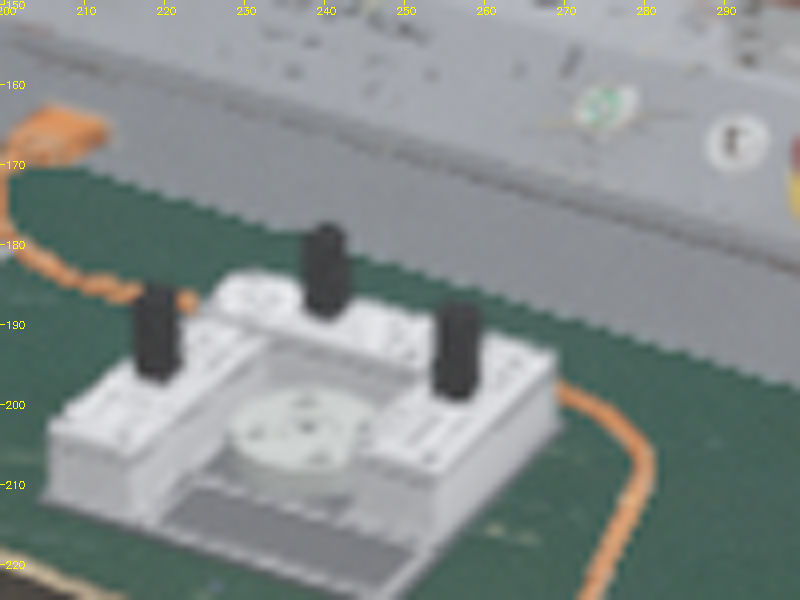

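arm_command(
  deltas=[
    [0.04, -0.0118, 0.0429, 0, 0, 0, 0],
    [0.04, -0.0118, 0.0429, 0, 0, 0, 0],
    [0.04, -0.0118, 0.0429, 0, 0, 0, 0],
    [0.04, -0.0118, 0.0429, 0, 0, 0, 0],
    [0.04, -0.0118, 0.0429, 0, 0, 0, 0],
    [0.04, -0.0118, 0.0429, 0, 0, 0, 0],
    [0.04, -0.0118, 0.0429, 0, 0, 0, 0],
    [0.04, -0.0118, 0.0426, 0, 0, 0, 0],
    [0.04, 0, 0, 0, 0, 0, -9.8],
    [0.04, 0, 0, 0, 0, 0, -9.8],
    [0.04, 0, 0, 0, 0, 0, -9.8],
    [0.04, 0, 0, 0, 0, 0, -9.8],
    [0.04, 0, 0, 0.01, 0, 0, -9.8],
    [0.04, 0, 0, 0.015, 0, 0, -9.8],
    [0.04, 0, 0, 0.015, 0, 0, -9.8],
    [0.04, 0, 0, 0.015, 0, 0, -9.7],
    [0.04, 0, 0, 0, 0, 0, 0],
    [0.04, 0, 0, 0, 0, 0, 0],
    [0.04, 0, 0, 0, 0, 0, 0],
  ],
)

```text
t: 47.85
eef_pos: [0.4686, -0.317, 0.1325]
tool_rot: [0.754, 0.657, 0.0, 0.001]
ft_force: [-0.2, -0.1, 0.6]
grip_width: 0.434
```

Run:
```python
from plan import *
show(); go(.4673,-.3166,.043,-7.9,.04)
```

```text
t 47.85 p [ 0.4686 -0.317   0.1325] psi -7.89 tilt [ 0.04 -0.04] F [-0.2 -0.1  0.6] M [-0.1   0.08  0.03] w 0.0403 j [-0.79  0.36  1.62  0.    1.17 -0.65]
shift total [ 0.0002 -0.0014  0.0895] = 3 x [ 0.0001 -0.0005  0.0298]  turn 0.01 = 1 x 0.01
```

arm_command(
  deltas=[
    [0.04, 0.0002, -0.0014, 0.03, 0, 0, 0],
    [0.04, 0, 0, 0.03, 0, 0, 0],
    [0.04, 0, 0, 0.019, 0, 0, 0],
    [0.04, 0, 0, 0.01, 0, 0, 0],
    [0.04, 0, 0, 0, 0, 0, 0],
    [0.04, 0, 0, 0, 0, 0, 0],
    [0, 0, 0, 0, 0, 0, 0],
    [0, 0, 0, 0, 0, 0, 0],
    [0, 0, 0, 0, 0, 0, 0],
    [0, 0, 0, 0, 0, 0, 0],
  ],
)

```text
t: 49.1
eef_pos: [0.4676, -0.3166, 0.0434]
tool_rot: [0.754, 0.657, 0.0, 0.001]
ft_force: [1.9, -0.6, 2.3]
grip_width: 0.17
```

Run:
```python
from plan import *
show()
```

```text
t 49.1 p [ 0.4676 -0.3166  0.0434] psi -7.79 tilt [ 0.07 -0.05] F [ 1.9 -0.6  2.3] M [-0.06 -0.18  0.01] w 0.0158 j [-0.79  0.46  1.71  0.    0.97 -0.66]
```

arm_command(
  deltas=[
    [0, 0, 0, -0.02, 0, 0, 0],
    [0, 0, 0, -0.04, 0, 0, 0],
    [0, 0, 0, -0.04, 0, 0, 0],
    [0, 0, 0, -0.02, 0, 0, 0],
    [0, 0, 0, 0, 0, 0, 8.3],
    [0, 0, 0, 0, 0, 0, 10],
    [0, 0, 0, 0, 0, 0, 10],
    [0, 0, 0, 0, 0, 0, 10],
    [0, 0, 0, 0, 0, 0, 10],
    [0, 0, 0, 0, 0, 0, 10],
    [0, 0, 0, 0, 0, 0, 10],
    [0, 0, 0, 0, 0, 0, 10],
    [0, 0, 0, 0, 0, 0, 0],
    [0, 0, 0, 0, 0, 0, 0],
    [0, 0, 0, 0, 0, 0, 0],
  ],
)

```text
t: 50.98
eef_pos: [0.4668, -0.3162, 0.1627]
tool_rot: [0.999, 0.035, -0.0, -0.0]
ft_force: [-0.7, -0.4, -4.4]
grip_width: 0.169
```

Run:
```python
from plan import *
show();go(.4283,-.0222,.162,-86.06,.035)
```

```text
t 50.98 p [ 0.4668 -0.3162  0.1627] psi -85.98 tilt [-0.02  0.02] F [-0.7 -0.4 -4.4] M [-0.01  0.19  0.01] w 0.0157 j [-0.79  0.33  1.58 -0.    1.23  0.71]
shift total [-0.0178 -0.2959  0.0007] = 9 x [-0.002  -0.0329  0.0001]  turn 0.08 = 1 x 0.08
```

arm_command(
  deltas=[
    [0, -0.002, -0.0329, 0, 0, 0, 0],
    [0, -0.002, -0.0329, 0, 0, 0, 0],
    [0, -0.002, -0.0329, 0, 0, 0, 0],
    [0, -0.002, -0.0329, 0, 0, 0, 0],
    [0, -0.002, -0.0329, 0, 0, 0, 0],
    [0, -0.002, -0.0329, 0, 0, 0, 0],
    [0, -0.002, -0.0329, 0, 0, 0, 0],
    [0, -0.002, -0.0329, 0, 0, 0, 0],
    [0, -0.002, -0.0325, 0, 0, 0, 0],
    [0, 0, 0, 0.02, 0, 0, 0],
    [0, 0, 0, 0.03, 0, 0, 0],
    [0, 0, 0, 0.03, 0, 0, 0],
    [0, 0, 0, 0.02, 0, 0, 0],
    [0, 0, 0, 0, 0, 0, 0],
    [0, 0, 0, 0, 0, 0, 0],
    [0, 0, 0, 0, 0, 0, 0],
  ],
)

```text
t: 52.98
eef_pos: [0.4298, -0.0228, 0.064]
tool_rot: [0.999, 0.034, 0.001, 0.0]
ft_force: [0.9, 0.4, -3.8]
grip_width: 0.17
```

Run:
```python
from plan import *
show();go(.4283,-.0222,.0484,-86.06,.035)
from h import *
crop(snap("scene"),200,140,300,225,8,"pics/s28.png")
```

```text
t 52.98 p [ 0.4298 -0.0228  0.064 ] psi -86.07 tilt [ 0.13 -0.04] F [ 0.9  0.4 -3.8] M [-0.03  0.13  0.02] w 0.0159 j [-0.31  0.22  2.02 -0.    0.9   1.19]
shift total [-0.0014 -0.0007  0.0156] = 1 x [-0.0014 -0.0007  0.0156]  turn -0.01 = 1 x -0.01
```

View pics/s28.png

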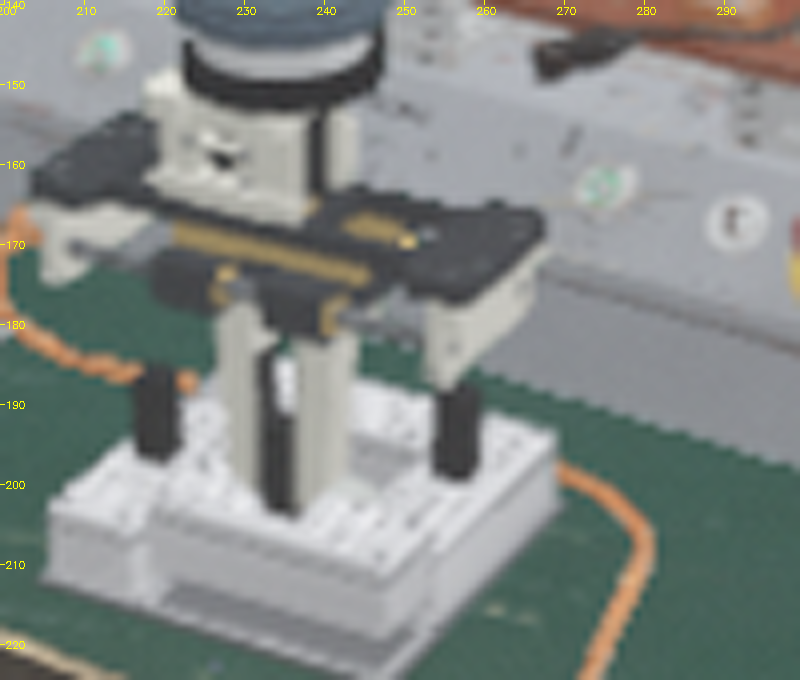

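arm_command(
  deltas=[
    [0, -0.0008, -0.0006, 0.008, 0, 0, 0],
    [0, 0, 0, 0.005, 0, 0, 0],
    [0, 0, 0, 0.0025, 0, 0, 0],
    [0, 0, 0, 0, 0, 0, 0],
    [0, 0, 0, 0, 0, 0, 0],
  ],
)

```text
t: 53.65
eef_pos: [0.4276, -0.0218, 0.0484]
tool_rot: [0.999, 0.034, -0.0, -0.0]
ft_force: [-5.0, 1.9, 13.1]
grip_width: 0.171
```

Run:
```python
from plan import *
show()
```

```text
t 53.65 p [ 0.4276 -0.0218  0.0484] psi -86.07 tilt [-0.04  0.01] F [-5.   1.9 13.1] M [0.22 1.2  0.01] w 0.0159 j [-0.31  0.25  2.04 -0.    0.86  1.19]
```

Release, rise, then withdraw aside to see everything.

arm_command(
  deltas=[
    [0.02, 0, 0, 0, 0, 0, 0],
    [0.04, 0, 0, 0, 0, 0, 0],
    [0.04, 0, 0, -0.01, 0, 0, 0],
    [0.04, 0, 0, -0.03, 0, 0, 0],
    [0.04, 0, 0, -0.04, 0, 0, 0],
    [0.04, 0, 0, -0.04, 0, 0, 0],
    [0.04, 0, 0, -0.03, 0, 0, 0],
    [0.04, 0, 0.05, 0, 0, 0, 0],
    [0.04, 0, 0.05, 0, 0, 0, 0],
    [0.04, 0, 0.05, 0, 0, 0, 0],
    [0.04, 0, 0.05, 0, 0, 0, 0],
    [0.04, 0, 0.05, 0, 0, 0, 0],
    [0.04, 0, 0.05, 0, 0, 0, 0],
    [0.04, 0, 0, 0, 0, 0, 0],
    [0.04, 0, 0, 0, 0, 0, 0],
  ],
)

```text
t: 55.52
eef_pos: [0.4481, -0.3206, 0.1974]
tool_rot: [0.999, 0.034, -0.0, -0.001]
ft_force: [-0.1, -1.1, -0.8]
grip_width: 0.431
```

Run:
```python
from plan import *
show(); 
from drv import *
t=snap("top");s=snap("scene");cv2.imwrite("pics/top24.png",t);cv2.imwrite("pics/scene24.png",s)
crop(s,165,150,295,230,6,"pics/s29.png"); crop(t,220,180,290,245,9,"pics/t29.png")
for c in ((.5388,.0319),(.5097,-.0500),(.4276,-.0218),(.4562,.0601)): print("pred post",proj("top",[*c,.079]),proj("scene",[*c,.079]))
slots()
```

```text
t 55.52 p [ 0.4481 -0.3206  0.1974] psi -86.12 tilt [-0.03  0.07] F [-0.1 -1.1 -0.8] M [-0.03  0.16  0.03] w 0.0401 j [-0.82  0.28  1.56  0.    1.3   0.68]
pred post [245.86307313 200.80500714] [240.31682703 178.7878632 ]
pred post [268.16355365 207.95152578] [256.51265605 188.70982007]
pred post [261.24098824 230.40544058] [234.80995301 196.98289165]
pred post [238.78398935 223.27962606] [218.91521734 186.37509482]
A far [0.5389 0.0316]
B right [ 0.5105 -0.0506]
C near [ 0.4283 -0.0222]
D left [0.4567 0.06  ]
```

View pics/s29.png

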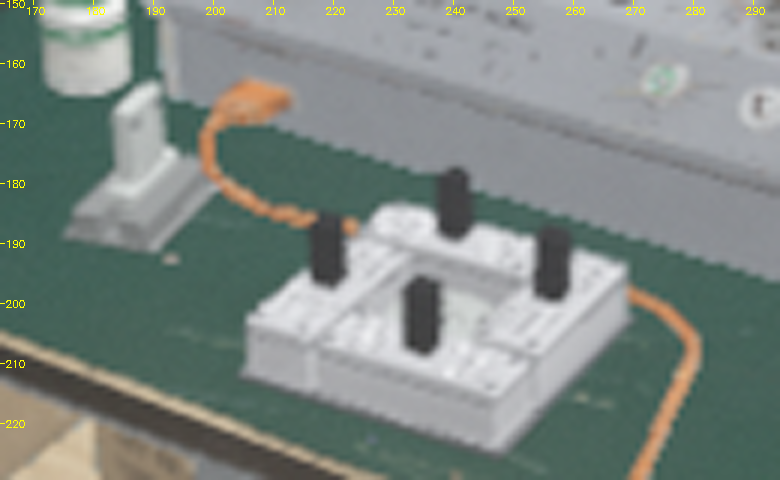

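View pics/t29.png

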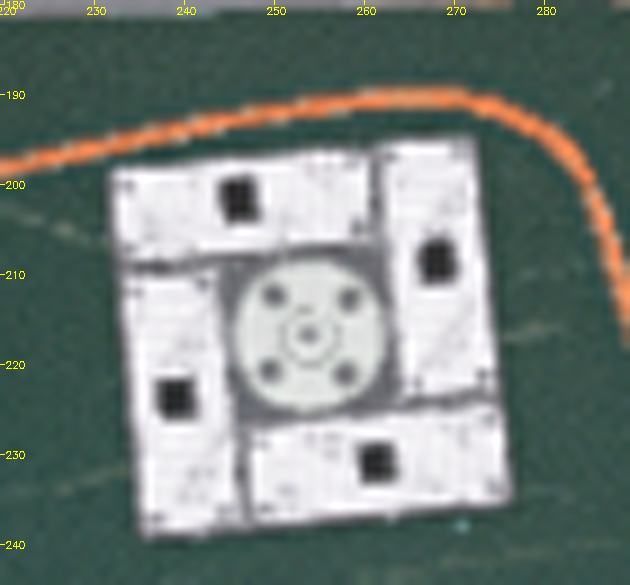

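View pics/top24.png

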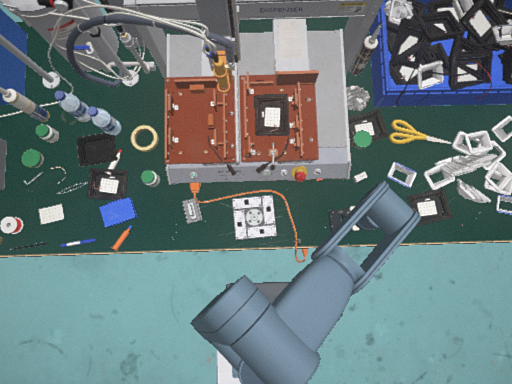

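Run:
```python
from meas import *
t=cv2.imread("pics/top24.png");k=8;x0,y0=240,204
c=cv2.resize(cv2.cvtColor(t,cv2.COLOR_BGR2GRAY)[y0:y0+26,x0:x0+28],None,fx=k,fy=k,interpolation=cv2.INTER_CUBIC)
P=np.array([.4832,.0047])
n,l,st,ce=cv2.connectedComponentsWithStats((c<150).astype(np.uint8))
for i in range(1,n):
    w=onz("top",(ce[i]+.5)/k-.5+[x0,y0],.019)[:2]-P
    if .018<np.hypot(*w)<.028 and st[i][4]<800: print(round(np.hypot(*w),4),round(np.degrees(np.arctan2(w[1],w[0]))%90,1),"ring rad if q=2.5-class:",round(np.radians(3.94-np.degrees(np.arctan2(w[1],w[0])))%(np.pi/2)+np.pi/2,3))
u=np.array([np.cos(np.radians(13.7)),np.sin(np.radians(13.7))])
X,e=tri((187.4,165.0),(188.8,207.6));w=X[:2]-[.5158,.2432];print("spanner top",X,"along",w@u,"across",w@[-u[1],u[0]])
s=cv2.imread("pics/scene24.png");crop(t,178,192,208,226,14,"pics/t30.png",2)
```

```text
0.0226 38.8 ring rad if q=2.5-class: 2.533
0.0236 39.7 ring rad if q=2.5-class: 2.518
0.0222 40.5 ring rad if q=2.5-class: 2.503
0.023 42.0 ring rad if q=2.5-class: 2.477
spanner top [0.51875873 0.24393311 0.08261848] along 0.0030481814916436646 across 1.1507637095541216e-05
```

View pics/t30.png

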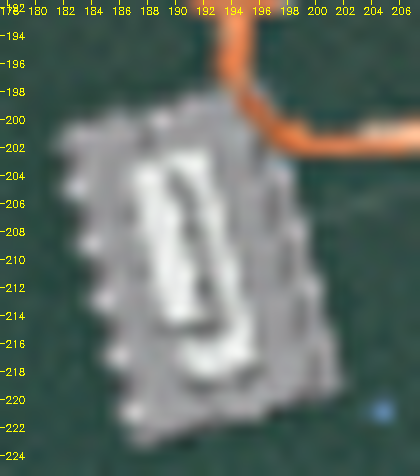

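The four holes give a mean ring angle of about 2.51 rad, so the ring is tight. The spanner looks the same in its groove as at the start. Handing in.

```bash
python3 -c "
from bench import manip
print(manip.finish_job())"
```

```text
the job is handed in; nothing more can be done
None
```

The ring is tight, the spanner is back in its rest and all four driver boxes are on the pallet. I handed the job in at about 55 s of the 210 s; it reports no verdict.

- **Ring:** the wrist could make the whole turn of about 140° in one engagement, so no lifting and re-engaging was needed. At the stop the turning moment rose from about 0.2 to 0.8 N m. The last top picture puts the ring at about 2.51 rad (2.48 to 2.53 over the four holes), assuming it reads zero along a pallet side. That fits the 2.5 stop within measuring error.
- **Spanner:** it stands upright in the groove and looks as it did at the start. It measured about 3 mm along the groove and 0 mm across, from grip-top points I marked by eye. Its top read 82.6 mm against an expected 80 mm; I put that down to measuring error in two-view heights, since the other heights I measured came out up to about 1.5 mm high.
- **Boxes:** all four were set down within about 1 mm of their outlines by the arm's readings. The last pictures show each one flat and inside its own outline. One box on the right was knocked a few centimetres aside during the run; I measured it again before picking it up.
- **Bystanders:** the primer jar and the gauge block were not touched. The arm is clear of everything.

No check failed.

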